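Pack the painted panels and lock them in with the retaining rod

ROBOT

A 6-joint arm with a two-finger parallel gripper is mounted at the origin on the work surface. World frame = base frame: x ahead of the robot, y to its left, z up, the work surface at z = 0. Lengths are in mm, angles in rad, forces in N, time in s.
With the tool pointing down it reaches from about 350 to 875 mm from the base axis. Payload 4.2 kg.
Tool frame: the origin (TCP) lies at the very end of the fingers, on their centre line; the grasp point (between the pads) lies 19 mm behind it; z points along the fingers, y is the line along which they close (so a half turn about z gives the same grasp; the last joint's range is limited). The gripper opens to 85 mm and grips with 20 to 120 N. Pads are 22 mm wide; open, the fingers measure 114 mm over their backs; the gripper's body (76 mm by 85 mm) begins 54 mm behind the grasp point. The pads swing forward as they close: fully open they stand 13 mm farther back than shut.
Start: joints at [1.525, 0.385, 0.008, 0, -1.194, -0.259], TCP at [187.532, 596.18, 231.312] pointing down, gripper open.
Joint ranges: [-3.14, 3.14], [-1.21, 2.06], [-1.07, 1.41], [-3.16, 2.05], [-2.99, -0.16], [-3.1, 3.1]. Speed limits (rad/s): [2.79, 2.79, 3.14, 3.14, 3.14, 3.14].

INTERFACE

Orientations are given as a unit quaternion [x, y, z, w].
In Python, from bench import monitor, get_image, camera_info, job_done gives the robot as it stands.
- The arm moves only by the tool send_rows, never from a script. Its argument "series" is a list of rows, each a list of 3 entries, a list of its own where there are three numbers: the shift along the tool's x, y, z in mm, then the turn, a rotation vector about the tool's x, y, z in rad, then the finger opening in mm, from 0 to 85.4. A call has 1 to 8 rows; each row shifts and turns the commanded pose from where the row before left it, along the tool's axes as they then stand; what a row does not reach is not made up. A row lasts 1/10 s, in which the tool goes at most 50 mm and 8.59 degrees, less where a joint would pass 70% of its speed; a pose out of reach is approached as far as the arm can. A call with a gripper value outside its range is refused whole. The fingers move at their own pace and stop on an object; the grip force is fixed at half the most. Time passes only in rows, so rows that do not move let the fingers close. It gives the time, the measured TCP pose, the force, the opening and the grip force at its end, in the units of the state.
- monitor.read_state(): the state, without advancing time (a new reading comes with each control period).
- get_image(name): name is "side" or "top" or "wrist"; returns the picture (384x512x3 uint8, red, green, blue); there is no depth.
- camera_info(name): a dict with "intrinsics" (3x3 intrinsics, pixels), "dist_coeffs" ([k1, k2, p1, p2, k3] as OpenCV has them; the pictures are not rectified), "R" (3x3) and "t" (3): a world point X has camera coordinates R X + t. Camera axes: x right, y down, z forward; pixel columns grow to the right and rows downward; lengths in mm; the calibration is good to about 2 mm. A picture is of the moment at which its call begins: read the wrist's pose just before it. camera_info takes no time and is no camera call; for the wrist camera it gives the pose at the moment of the call.
- job_done(): hands the job in; it is judged then, once.
The state is a dict: "clock": time; "joints": joint angles; "joint_vel": joint speeds; "joint_efforts": joint torques, N m; "position": TCP position; "ee_rot": TCP orientation; "contact_force": force on the tool from outside, world axes, zero at the start; "wrist_torque": the same for the moment, N m; "gripper_width": finger opening in mm; "grasp_force": force on a finger pad.
Only numpy, scipy, OpenCV 4.12 (cv2) and the standard library are available. Lean on these libraries where they do the work, as an engineer would, in place of code of your own. Each camera call takes 0.05 s, during which the arm holds its last target. There are 200 camera calls.

TASK

Pack the freshly painted panels for carrying: slide every panel up out of the white drying rack by its top edge and lower it, always upright, into a free slot of the wooden carrier until it stands on the floor of the slot. When all panels are in, push the retaining rod through both brass eyelets, over the panels, until its red grip meets the eyelet, then turn both black wing screws clockwise to the stop to lock it, and let go. Do not disturb the jar or the paint tubes.

Things in the scene. Friction and masses are not known exactly. Their poses are not given: they have to be found in the camera images.
- rack: Drying rack, white teeth, grey base, fixed. Base 136 x 206 x 8 mm (panels stand on it, 8 mm above the table), origin at the centre of its underside. Four 9 mm slots at own y = -63, -21, 21, 63 mm; a slotted panel is centred at x = 0, in the x-z plane. Teeth at both x ends (74 mm open between): straight to 70 mm above the table, pointed to 87 mm (funnel).
- carrier: Panel carrier, brown wood teeth, plywood base, fixed. Base 136 x 280 x 8 mm (panels stand on it, 8 mm above the table), origin at the centre of its underside. Four 9 mm slots at own y = -63, -21, 21, 63 mm; a slotted panel is centred at x = 0, in the x-z plane. Teeth at both x ends (74 mm open between): straight to 70 mm above the table, pointed to 87 mm (funnel). End posts bear the eyelets.
- eyelet_left (a point): Centre of the hole of the brass eyelet at the carrier's own y = +130 mm, 145 mm above the table: 38 mm square plate, 8 mm thick (outer face at y = 134 mm, top at 164 mm), 15 mm hole, axis along the carrier's y. Seated panels' top edges (128 mm) pass under the rod. The rod may be pushed in from either end.
- eyelet_right (a point): Centre of the hole of the like eyelet at the carrier's own y = -130 mm (outer face at y = -134 mm).
- rod: Retaining rod lying loose on the table: red grip block 60 (own x) x 18 (y) x 16 mm tall; round aluminium shaft, diameter 10 mm, 305 mm long, along own +x from x = 30 to 335 mm, tapering to 5 mm over its last 8 mm. Origin: centre of the grip's underside; the axis runs 8 mm above it. 50 to 90 g. The grip does not fit through an eyelet.
- rod_tip (a point): Centre of the free end of the rod's shaft.
- rod_shoulder (a point): On the rod's axis, where the shaft leaves the grip block (the face that stops against the near eyelet's outer face when fully home; the tip is then 37 mm out of the far eyelet).
- screw_left (a joint): Turn (rad) of the captive black wing screw on top of eyelet_left: upright axis, grows clockwise seen from above, 0 loose to 2.4 at its stop (tight; over 2.1 counts). Stays where it is left; about 0.05 N m to turn. At 0 the wing lies along the carrier's x.
- screw_left_grip (a point): Centre of the wing of screw_left, on its axis, 185 mm above the table; the wing is 32 mm long, 9 mm thick and 18 mm tall (176 to 194 mm).
- screw_right (a joint): Turn (rad) of the captive black wing screw on top of eyelet_right: upright axis, grows clockwise seen from above, 0 loose to 2.4 at its stop (tight; over 2.1 counts). Stays where it is left; about 0.05 N m to turn. At 0 the wing lies along the carrier's x.
- screw_right_grip (a point): Centre of the wing of screw_right, on its axis, 185 mm above the table; the wing is 32 mm long, 9 mm thick and 18 mm tall (176 to 194 mm).
- panel_yellow: Freshly painted wooden panel (yellow, both faces and the top edge; a bare wood strip 30 mm high runs below the top edge), 100 mm wide (own x), 5 mm thick (y), 120 mm tall (z), 45 g. Origin: centre of its bottom edge; z up when it stands upright. Front and back are alike for loading. May be absent.
- panel_red: Freshly painted wooden panel (red, both faces and the top edge; a bare wood strip 30 mm high runs below the top edge), 100 mm wide (own x), 5 mm thick (y), 120 mm tall (z), 45 g. Origin: centre of its bottom edge; z up when it stands upright. Front and back are alike for loading. May be absent.
- panel_blue: Freshly painted wooden panel (blue, both faces and the top edge; a bare wood strip 30 mm high runs below the top edge), 100 mm wide (own x), 5 mm thick (y), 120 mm tall (z), 45 g. Origin: centre of its bottom edge; z up when it stands upright. Front and back are alike for loading. May be absent.
- panel_green: Freshly painted wooden panel (green, both faces and the top edge; a bare wood strip 30 mm high runs below the top edge), 100 mm wide (own x), 5 mm thick (y), 120 mm tall (z), 45 g. Origin: centre of its bottom edge; z up when it stands upright. Front and back are alike for loading. May be absent.
- jar: Bystander: closed green glass jar, 72 mm diameter, 100 mm tall. Origin: centre of its underside.
- tube_red: Bystander: red and white paint tube lying flat, about 100 x 36 x 15 mm. Origin: below its middle, on the table.
- tube_blue: Bystander: blue and white paint tube lying flat, about 100 x 36 x 15 mm. Origin: below its middle, on the table.
Things that resemble listed ones, but are neither listed nor needed, are in the scene too. There is more than one size of the panel_blue; the job needs the middle-sized.

How it is judged:
By the outcome, as a careful person would: the job done as asked, in the order asked, and still so for the second after the job is handed in, with the robot touching nothing.
Of panel_yellow, panel_red, panel_blue, panel_green only 2 to 4 are there at a start; the rules pass over those that are not, and their reading is None.
At some moment in a run one of rod may be knocked a few centimetres aside while the robot is not near it.
It also fails if it takes over 210 s, if anything falls off the work surface, if the arm or the gripper's body presses on something with over 40 N, if the wrist force passes 120 N, or if a joint passes its speed limit or range.

## Working session

There is one attempt and no reset: what is moved stays moved. The work goes in short steps, Python scripts to look and compute and a tool call to move; the robot and the scene stay as the last step left them, time stands still between calls to the robot, and variables do not carry over. Pictures are saved under pics/ and viewed, at most 14 in all, crops included, and the job is handed in when it is done.

Besides the shell and the picture viewer there is one more tool, called after "Call:" as a command line: name --argument value ..., lists and objects as JSON in quotes. send_rows: Moves the arm, as the interface text tells. Its arguments: {"type":"object","properties":{"series":{"type":"array"}},"required":["series"]}

```bash
mkdir -p pics; ls
python3 - <<'E'
from bench import monitor, get_image, camera_info
import cv2,json
s=monitor.read_state();print(s['clock'],s['position'],s['ee_rot'],s['gripper_width'])
for n in('top','side'):
    cv2.imwrite(f'pics/{n}0.png',cv2.resize(get_image(n)[:,:,::-1],(800,600),interpolation=cv2.INTER_CUBIC))
    c=camera_info(n);print(n,c)
E
```

```text
pics
0.0 [187.34946239 595.65232707 230.23742275] [ 9.88399568e-01 -1.51872131e-01 -1.22005225e-04  1.06542379e-03] 85.23526117757186
top {'intrinsics': array([[376.95359937,   0.        , 261.77148372],
       [  0.        , 376.95359937, 188.86065251],
       [  0.        ,   0.        ,   1.        ]]), 'dist_coeffs': array([-0.0917115,  0.       ,  0.       ,  0.       ,  0.       ]), 'R': array([[ 0.01472193, -0.99980097,  0.01346411],
       [-0.98601727, -0.01675175, -0.16579904],
       [ 0.16599159, -0.01083496, -0.98606764]]), 't': array([-23.12436869, 619.71548115, 992.2852678 ])}
side {'intrinsics': array([[424.69044885,   0.        , 252.91342433],
       [  0.        , 424.69044885, 193.2425281 ],
       [  0.        ,   0.        ,   1.        ]]), 'dist_coeffs': array([-0.13514418,  0.        ,  0.        ,  0.        ,  0.        ]), 'R': array([[ 0.92626379, -0.37638894,  0.0191511 ],
       [-0.17379543, -0.47168229, -0.8644715 ],
       [ 0.33441074,  0.79740027, -0.5023169 ]]), 't': array([-564.85732946,  210.48423386,  881.0967809 ])}
```

View pics/top0.png

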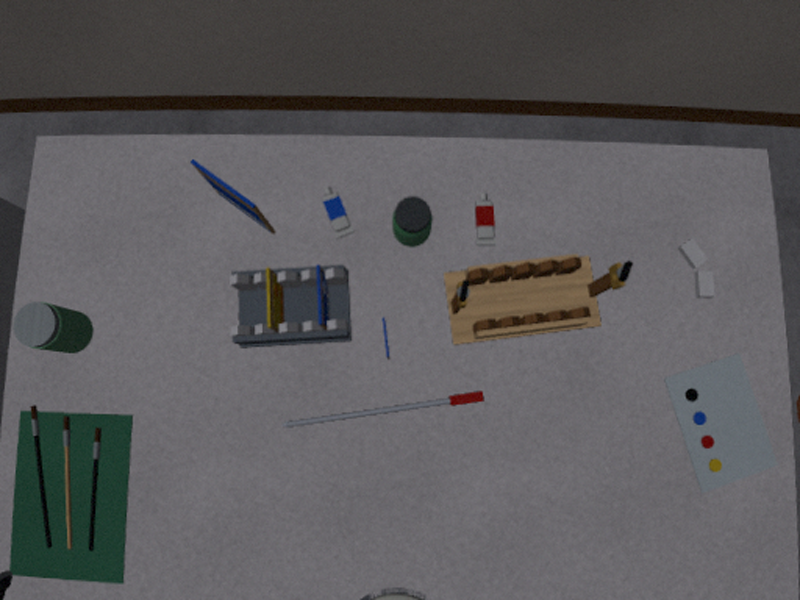

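View pics/side0.png

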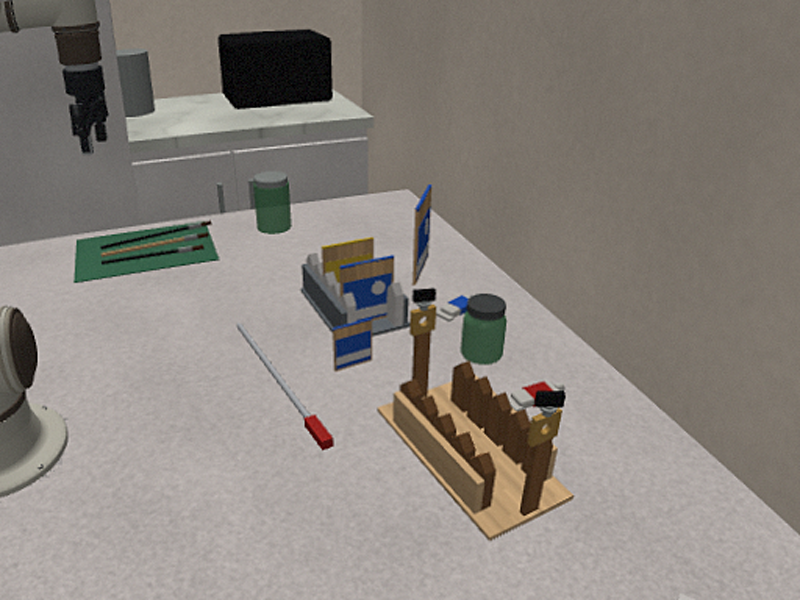

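In the top view the rack is at about (291,305) with a yellow panel at (272,298) and a blue one at (321,297). The carrier is at (523,300), with the rod from the grip at (467,398) to the tip at (290,424). 

Possible mistakes for panel_blue are the large blue panel at (232,195), the small one at (387,338) and the one in the rack at (321,297). I choose the one in the rack and will check it in a close crop.

Run:
```python
from bench import get_image
import cv2
a=get_image('top')[:,:,::-1]; b=get_image('side')[:,:,::-1]
cv2.imwrite('pics/top1.png',cv2.resize(cv2.convertScaleAbs(a[155:280,140:410],alpha=1.6),None,fx=2.96,fy=2.96,interpolation=cv2.INTER_CUBIC))
cv2.imwrite('pics/side1.png',cv2.resize(b[145:350,185:375],None,fx=2.92,fy=2.92,interpolation=cv2.INTER_CUBIC))
```

```text
(no output)
```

View pics/top1.png

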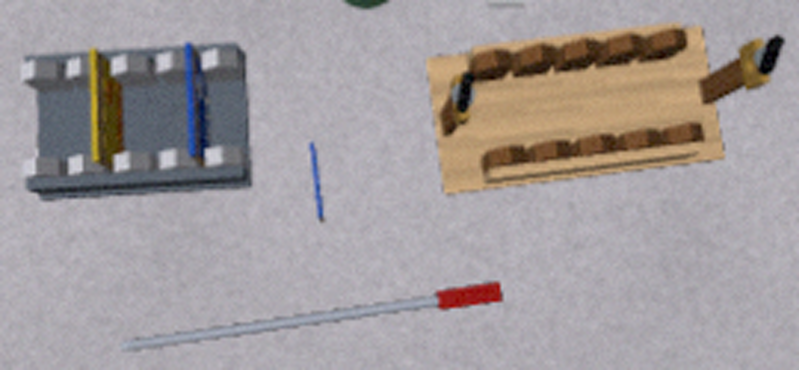

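View pics/side1.png

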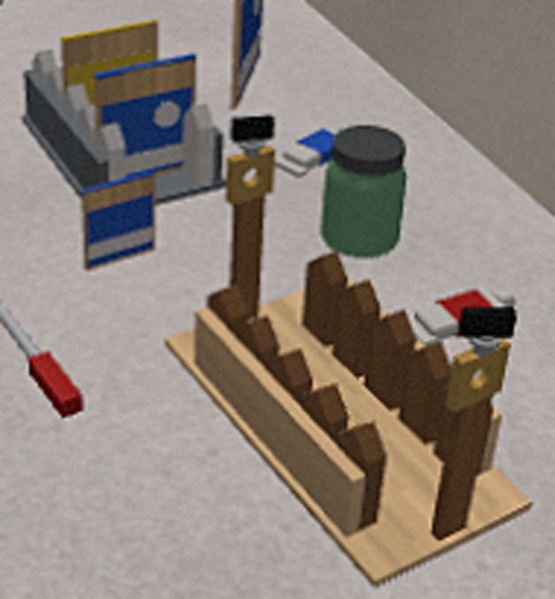

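The rack's blue panel is the middle-sized one; the small panel stands alone at (316,182) in the top crop. I'll fit the poses next.

```bash
cat > h.py <<'E'
import numpy as np,cv2
from bench import monitor,get_image,camera_info
from scipy.optimize import least_squares
from scipy.spatial.transform import Rotation as R
def proj(X,c):
    r,_=cv2.Rodrigues(c['R']); return cv2.projectPoints(np.atleast_2d(X).astype(float),r,c['t'],c['intrinsics'],c['dist_coeffs'])[0][:,0]
def ray(uv,c,z):
    p=cv2.undistortPoints(np.array(uv,float).reshape(-1,1,2),c['intrinsics'],c['dist_coeffs'])[:,0]
    d=np.c_[p,np.ones(len(p))]@c['R']; o=-c['R'].T@c['t']
    return o+d*((z-o[2])/d[:,2])[:,None]
def place(p,L): # p=x,y,yaw
    L=np.atleast_2d(L).astype(float);c,s=np.cos(p[2]),np.sin(p[2])
    return np.c_[p[0]+c*L[:,0]-s*L[:,1],p[1]+s*L[:,0]+c*L[:,1],L[:,2]]
def fit(obs,p0): # obs: list of (caminfo,local pts,uv)
    f=lambda p:np.concatenate([(proj(place(p,L),c)-np.array(uv)).ravel() for c,L,uv in obs])
    r=least_squares(f,p0,loss='soft_l1'); return r.x,np.round(r.fun if False else f(r.x),1)
def st():
    s=monitor.read_state();return s
E
python3 - <<'E'
from h import *
T=camera_info('top');S=camera_info('side')
t=lambda P:(np.array(P,float)+.5)/2.96-.5+[140,155]
s=lambda P:(np.array(P,float)+.5)/2.92-.5+[185,145]
LT=[[68,140,8],[-68,140,8],[68,-140,8],[-68,-140,8],[0,130,194],[0,-130,194]]
uT=t([[427,57],[445,193],[703,25],[723,157],[462,86],[770,52]])
LS=[[-68,140,8],[-68,-140,8],[68,-140,8],[0,130,185],[0,-130,185],[0,126,145],[0,-134,145]]
uS=s([[165,340],[378,575],[530,500],[252,129],[488,322],[250,178],[479,378]])
for o in([(T,LT,uT)],[(S,LS,uS)],[(T,LT,uT),(S,LS,uS)]):
    print('carrier',*fit(o,[500,-150,0.1]))
print('yellow',ray(t([[94,50],[98,162]]),T,128));print('blue',ray(t([[189,44],[196,156]]),T,128))
print('blue side',ray(s([[97,75],[195,57]]),S,128));print('yel side',ray(s([[62,38],[157,22]]),S,128))
print('small',ray(t([[312,143],[322,220]]),T,80))
print('rod',ray(t([[438,299],[500,290],[127,346]]),T,8))
print('base',ray(t([[28,190],[250,186]]),T,4))
print('jar etc',ray(np.array([[412,240],[335,210],[485,215],[232,195]])/1.5625,T,0))
w=camera_info('wrist');q=st();M=R.from_quat(q['ee_rot']).as_matrix()
print(M,w['intrinsics'],w['dist_coeffs'],'cam in tool',M.T@(-w['R'].T@w['t']-q['position']),w['R']@M)
E
```

```text
carrier [ 625.6639444  -223.03110886   -6.1494245 ] [-0.8 -0.6 -0.8 -0.2 -0.6 -0.4  0.5  0.3  0.5  0.7  1.1  0.1]
carrier [ 626.40281024 -225.09842344   12.71000123] [-0.8 -0.8 -0.8  1.8  1.1  0.1 -0.4 -0.1 -0.3 -0.4  0.5 -0.2  1.  -0.4]
carrier [ 6.26278703e+02 -2.24290923e+02  1.38784046e-01] [-0.5 -0.6 -0.2 -0.2 -0.3 -0.8  0.9 -0.1  1.   0.7  1.5 -0.4 -0.8 -1.2
 -1.5  1.5  0.7  0.1 -0.4 -0.3 -0.9 -0.5  0.5 -0.4  0.4 -0.6]
yellow [[648.66532237 222.28846538 128.        ]
 [550.28927732 213.46496006 128.        ]]
blue [[655.35423092 139.05568248 128.        ]
 [557.01260715 129.04666162 128.        ]]
blue side [[561.73766194 131.61171109 128.        ]
 [657.92244134 135.35293491 128.        ]]
yel side [[554.3781284  216.46507337 128.        ]
 [651.8625485  219.69281178 128.        ]]
small [[576.1932356   31.13605423  80.        ]
 [506.88983065  20.69789661  80.        ]]
rod [[ 437.82489037  -89.44548376    8.        ]
 [ 447.00739635 -148.67810387    8.        ]
 [ 388.76480377  204.56932529    8.        ]]
base [[535.14117062 308.64606892   4.        ]
 [543.09244951  92.69855352   4.        ]]
jar etc [[ 734.61645272  -17.95983305    0.        ]
 [ 791.28587675  130.058789      0.        ]
 [ 786.77501788 -157.12087671    0.        ]
 [ 818.90896188  330.82213166    0.        ]]
[[ 9.53887787e-01 -3.00163263e-01 -3.23333684e-04]
 [-3.00163424e-01 -9.53886873e-01 -1.32372491e-03]
 [ 8.89098317e-05  1.35973797e-03 -9.99999072e-01]] [[323.91228835   0.         259.3707333 ]
 [  0.         323.91228835 187.68759206]
 [  0.           0.           1.        ]] [-0.06459751  0.          0.          0.          0.        ] cam in tool [  80.09826168    0.54696007 -142.41178302] [[-3.47095918e-04  9.99999876e-01 -3.56831264e-04]
 [-9.49344474e-01 -4.41643222e-04 -3.14236971e-01]
 [-3.14237090e-01  2.29685418e-04  9.49344510e-01]]
```

Call:
send_rows --series '[[[0,0,-4],[0,0,-0.122],40],[[0,0,-4],[0,0,-0.122],40],[[0,0,-4],[0,0,-0.121],40],[[30,34,-2],[0,0,0],40],[[30,34,-2],[0,0,0],40],[[30,34,-2],[0,0,0],40],[[30,34,-2],[0,0,0],40],[[30,34,-2],[0,0,0],40]]'

```text
clock: 1.0
position: [348.4, 434.0, 253.3]
ee_rot: [1.0, 0.03, -0.0, 0.0]
contact_force: [0.4, 0.8, -0.9]
gripper_width: 39.9
grasp_force: 0.0
```

Call:
send_rows --series '[[[30,34,-2],[0,0,0],40],[[30,34,-2],[0,0,0],40],[[30,34,-2],[0,0,0],40],[[30,34,-2],[0,0,0],40],[[30,34,0],[0,0,0],40],[[30,34,0],[0,0,0],40],[[30,34,0],[0,0,0],40],[[27,34,0],[0,0,0],40]]'

```text
clock: 1.8
position: [601.6, 176.7, 261.0]
ee_rot: [1.0, 0.03, -0.0, 0.0]
contact_force: [0.2, 0.2, -0.2]
gripper_width: 40.4
grasp_force: 0.0
```

```bash
cat >> h.py <<'E'
def go(x,y,z,yaw):
    s=st();M=R.from_quat(s['ee_rot']).as_matrix();y0=np.arctan2(M[1,0],M[0,0])
    d=np.array([x,y,z])-s['position'];c,n=np.cos(yaw),np.sin(yaw)
    print('t',round(s['clock'],2),'pos',np.round(s['position'],1),'yaw',round(y0,4),'q6',round(s['joints'][5],2),'w',round(s['gripper_width'],1),'F',np.round(s['contact_force'],1),'tilt',np.round(M[:2,2],4))
    print('rotz',round((y0-yaw+np.pi)%(2*np.pi)-np.pi,4),'then shift',np.round([c*d[0]+n*d[1],n*d[0]-c*d[1],-d[2]],1))
def snap(n,f,box=None,s=1.56,g=1.0):
    c=camera_info(n);a=get_image(n)
    x0,y0,x1,y1=box or (0,0,512,384)
    cv2.imwrite('pics/'+f+'.png',cv2.resize(cv2.convertScaleAbs(a[y0:y1,x0:x1,::-1],alpha=g),None,fx=s,fy=s,interpolation=cv2.INTER_CUBIC))
    np.savez('pics/'+f+'.npz',R=c['R'],t=c['t'],intrinsics=c['intrinsics'],dist_coeffs=c['dist_coeffs'],m=[x0,y0,s],im=a)
def load(f):
    c=dict(np.load('pics/'+f+'.npz'));m=c['m'];return c,lambda P:(np.array(P,float)+.5)/m[2]-.5+m[:2]
E
python3 -c "
from h import *
go(600,178,260,0.06);snap('wrist','w1')"
```

```text
t 1.8 pos [601.6 176.7 261. ] yaw 0.06 q6 1.09 w 40.4 F [ 0.2  0.2 -0.2] tilt [-0.0003 -0.0001]
rotz 0.0 then shift [-1.5 -1.4  1. ]
```

View pics/w1.png

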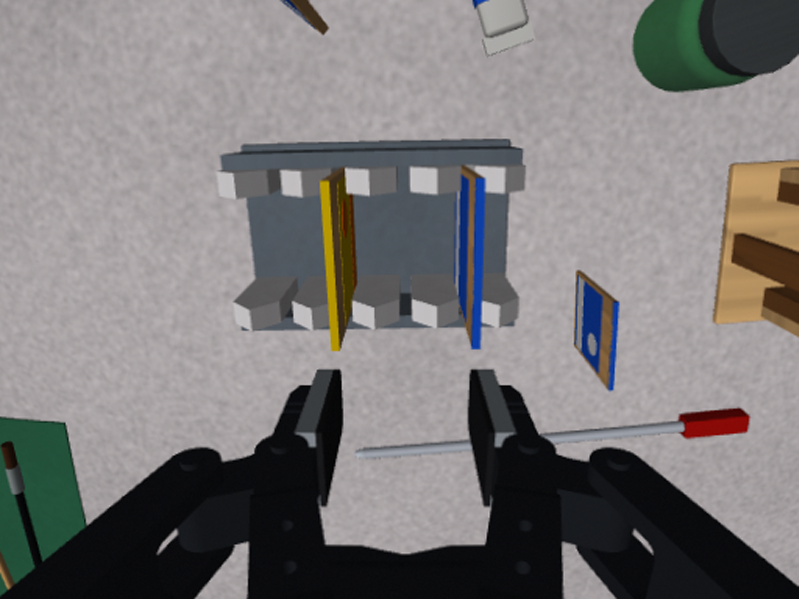

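Run:
```python
from h import *
c,m=load('w1')
for n,p in dict(yel=[[326.5,180],[336,349]],blue=[[480,178],[476,347]]).items():
    X=ray(m(p),c,128);d=X[0]-X[1];print(n,X.mean(0).round(1),np.hypot(*d[:2]).round(1),np.arctan2(d[1],d[0]).round(3))
X=ray(m([[682,426],[747,416],[357,454]]),c,12);print('rod',X.round(1))
```

```text
yel [602.2 218.1 128. ] 99.2 0.069
blue [608.3 135.3 128. ] 98.9 0.081
rod [[ 438.7  -88.5   12. ]
 [ 451.4 -149.1   12. ]
 [ 393.6  208.1   12. ]]
```

The wrist view shows the yellow top edge from (326,180) to (336,349) and the blue one from (480,178) to (476,347). Both are about 99 mm wide, so the blue panel is the right size. I'll pick blue first.

Call:
send_rows --series '[[[1.5,14,0],[0,0,-0.015],40],[[1.5,14,0],[0,0,0],40],[[0.5,14.7,0],[0,0,0],40],[[0,0,40],[0,0,0],40],[[0,0,40],[0,0,0],40],[[0,0,30],[0,0,0],40],[[0,0,10],[0,0,0],40],[[0,0,0],[0,0,0],40]]'

```text
clock: 2.65
position: [606.3, 135.6, 140.3]
ee_rot: [0.999, 0.038, -0.001, 0.001]
contact_force: [0.3, 0.1, 1.3]
gripper_width: 39.9
grasp_force: 0.0
```

```bash
python3 -c "
from h import *
go(608,134.5,102,0.075);snap('wrist','w2')"
```

```text
t 2.65 pos [606.3 135.6 140.3] yaw 0.0756 q6 1.17 w 39.9 F [0.3 0.1 1.3] tilt [-0.0024 -0.0015]
rotz 0.0006 then shift [ 1.6  1.2 38.3]
```

View pics/w2.png

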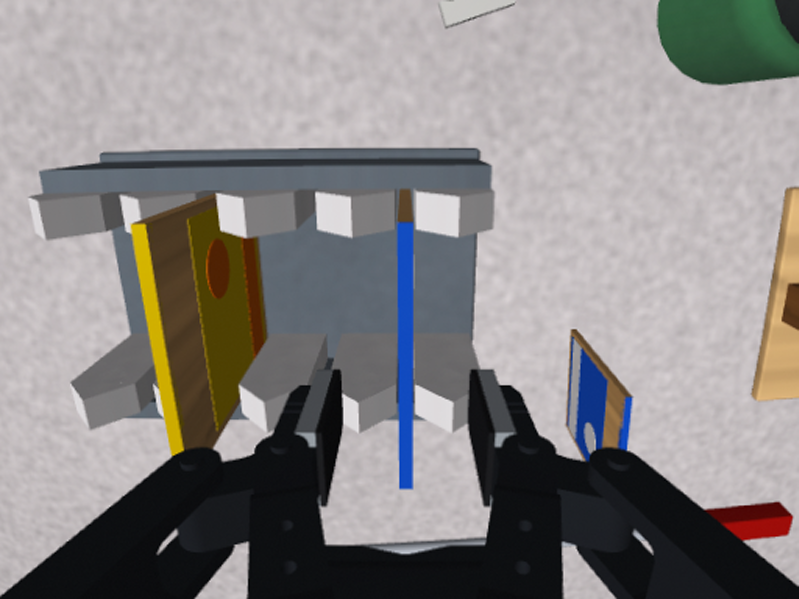

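The blue top edge runs along column 405, centred between the pads (340 and 470) and straight. I'll descend, grip and lift.

Call:
send_rows --series '[[[1.5,0,20],[0,0,0],40],[[0,0,18],[0,0,0],40],[[0,0,0],[0,0,0],0],[[0,0,0],[0,0,0],0],[[0,0,0],[0,0,0],0],[[0,0,0],[0,0,0],0],[[0,0,0],[0,0,0],0],[[0,0,0],[0,0,0],0]]'

```text
clock: 3.5
position: [609.9, 136.5, 105.7]
ee_rot: [0.999, 0.038, 0.002, -0.001]
contact_force: [0.8, 0.1, 5.8]
gripper_width: 3.9
grasp_force: 61.6
```

Call:
send_rows --series '[[[0,0,-5],[0,0,0],0],[[0,0,-15],[0,0,0],0],[[0,0,-20],[0,0,0],0],[[0,0,-20],[0,0,0],0],[[0,0,-20],[0,0,0],0],[[0,0,-20],[0,0,0],0],[[0,0,-20],[0,0,0],0],[[0,0,-15],[0,0,0],0]]'

```text
clock: 4.3
position: [608.3, 136.0, 239.7]
ee_rot: [0.999, 0.038, 0.0, -0.0]
contact_force: [0.4, 0.2, -0.3]
gripper_width: 3.7
grasp_force: 60.6
```

```bash
python3 -c "
from h import *
p=[626.3,-224.3,0.138]
for y in(21,-21):print(place(p,[[0,y,0]]))
go(560,-180,260,0.135)"
```

```text
[[ 623.4111895  -203.49964486    0.        ]]
[[ 629.1888105  -245.10035514    0.        ]]
t 4.3 pos [608.3 136.  239.7] yaw 0.0752 q6 1.17 w 3.7 F [ 0.4  0.2 -0.3] tilt [0.0006 0.0005]
rotz -0.0598 then shift [-90.4 306.7 -20.3]
```

Call:
send_rows --series '[[[0,0,-40],[0,0,-0.0625],0],[[0,10,-40],[0,0,0],0],[[-4,40,0],[0,0,0],0],[[-4,40,0],[0,0,0],0],[[-4,40,0],[0,0,0],0],[[-4,40,0],[0,0,0],0],[[-4,40,0],[0,0,0],0],[[-4,40,0],[0,0,0],0]]'

```text
clock: 5.1
position: [618.4, -116.4, 318.2]
ee_rot: [0.998, 0.069, -0.0, -0.0]
contact_force: [0.6, 0.1, 0.4]
gripper_width: 3.7
grasp_force: 60.5
```

Call:
send_rows --series '[[[-4,40,0],[0,0,0],0],[[-4,40,0],[0,0,0],0],[[0,10,0],[0,0,0],0],[[0,0,0],[0,0,0],0],[[0,0,0],[0,0,0],0]]'

```text
clock: 5.6
position: [623.2, -204.5, 318.0]
ee_rot: [0.998, 0.069, -0.0, -0.0]
contact_force: [-0.3, -0.5, -0.6]
gripper_width: 4.1
grasp_force: 60.6
```

```bash
python3 -c "
from h import *
go(623.4,-203.5,320,0.138);snap('wrist','w3')"
```

```text
t 5.6 pos [ 623.2 -204.5  318. ] yaw 0.1379 q6 1.78 w 4.1 F [-0.3 -0.5 -0.6] tilt [-0.0007  0.0007]
rotz -0.0001 then shift [ 0.3 -0.9 -2. ]
```

View pics/w3.png

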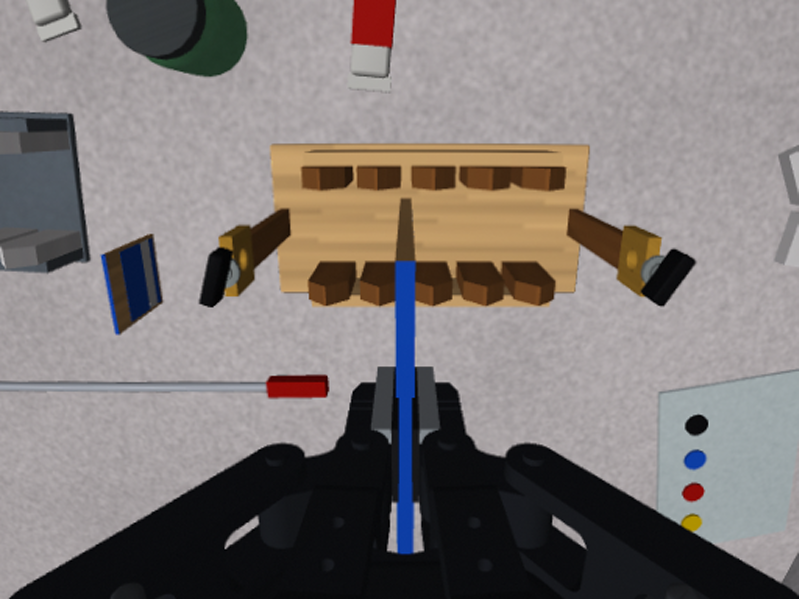

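Run:
```python
from h import *
c,m=load('w3')
L=[[68,140,8],[-68,140,8],[68,-140,8],[-68,-140,8],[0,130,185],[0,-130,185]]
u=m([[272,145],[281,292],[588,146],[577,293],[215,277],[668,278]])
for k in(4,6):print(*fit([(c,L[:k],u[:k])],[626,-224,.138]))
# slot gap pixels on near teeth and far teeth -> tooth apex mids
p,_=fit([(c,L,u)],[626,-224,.138])
s=(st())
from h import place
print(place(p,[[0,21,0],[0,-21,0]]))
# panel bottom-edge expected pixel check
M=R.from_quat(s['ee_rot']).as_matrix()
X=s['position']+np.array([[50,0,98],[50,0,-24]])@M.T
print((proj(X,c)*1.5625).round(0))
X=place(p,[[x,21,z] for x,z in((60,87),(60,8),(-40,8),(-40,70))]);print((proj(X,c)*1.5625).round(0))
X=place(p,[[x,y,87] for x in(45,-45) for y in(42,0)]);print((proj(X,c)*1.5625).round(0))
```

```text
[ 6.24046726e+02 -2.27564619e+02  1.36271596e-01] [-1.1 -0.4  0.2  0.7  2.6 -0.3 -0.4  0.4]
[ 6.24230388e+02 -2.26784428e+02  1.36390904e-01] [-1.7 -0.6 -0.3  0.5  2.1 -0.6 -0.9  0.2  1.1  0.2 -0.2  0.1]
[[ 621.37505074 -205.9794513     0.        ]
 [ 627.08572476 -247.58940446    0.        ]]
[[404. 193.]
 [401. 256.]]
[[407. 158.]
 [407. 153.]
 [407. 264.]
 [407. 284.]]
[[378. 180.]
 [436. 180.]
 [380. 297.]
 [434. 297.]]
```

The wrist view shows slot +21 centred at about column 407 and the panel at 405. The left wing is at (215,277), and the right wing at (668,278) looks pre-turned. I'll shift 1.7 mm along tool y and lower.

Call:
send_rows --series '[[[-1,1.7,40],[0,0,0],0],[[0,0,40],[0,0,0],0],[[0,0,35],[0,0,0],0],[[0,0,20],[0,0,0],0],[[0,0,15],[0,0,0],0],[[0,0,15],[0,0,0],0],[[0,0,15],[0,0,0],0],[[0,0,8],[0,0,0],0]]'

```text
clock: 6.45
position: [622.2, -205.1, 129.2]
ee_rot: [0.998, 0.07, -0.001, -0.0]
contact_force: [-0.2, 1.5, -0.0]
gripper_width: 4.0
grasp_force: 60.6
```

```bash
python3 -c "
from h import *
go(621.4,-206,106,0.138);print(st()['wrist_torque']);snap('wrist','w4')"
```

```text
t 6.45 pos [ 622.2 -205.1  129.2] yaw 0.1398 q6 1.78 w 4.0 F [-0.2  1.5 -0. ] tilt [-0.0018  0.0006]
rotz 0.0018 then shift [-1.   0.8 23.2]
[-0.07951705  0.02523783  0.00853924]
```

View pics/w4.png

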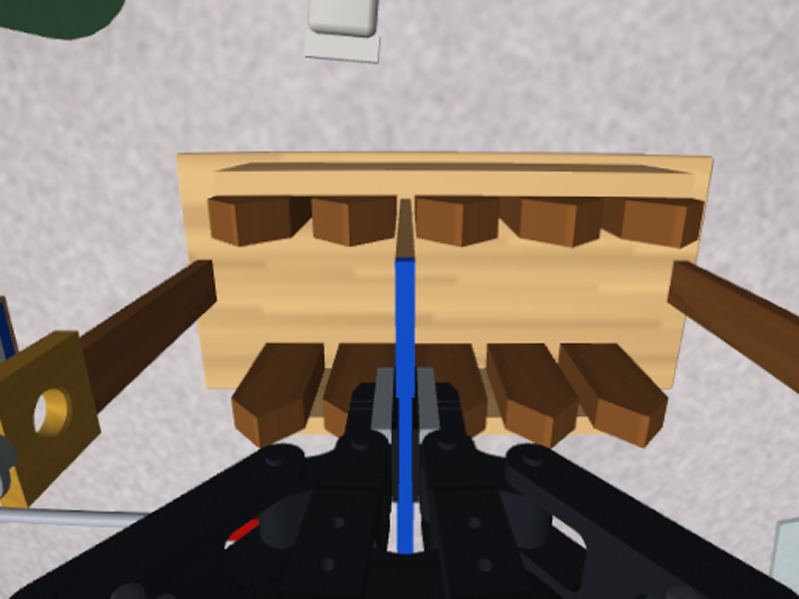

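The panel is in the slot between the second and third teeth, at column 405. I'll lower it to the floor.

Call:
send_rows --series '[[[0,0.5,10],[0,0,0],0],[[0,0,6],[0,0,0],0],[[0,0,4],[0,0,0],0],[[0,0,2],[0,0,0],0],[[0,0,1],[0,0,0],0],[[0,0,0],[0,0,0],0]]'

```text
clock: 7.1
position: [622.7, -207.2, 107.4]
ee_rot: [0.998, 0.069, 0.0, -0.0]
contact_force: [0.1, 2.3, 0.1]
gripper_width: 3.7
grasp_force: 60.6
```

Call:
send_rows --series '[[[0,0,1.5],[0,0,0],0],[[0,0,1.5],[0,0,0],0],[[0,0,1],[0,0,0],0],[[0,0,0],[0,0,0],0]]'

```text
clock: 7.5
position: [622.9, -207.3, 105.8]
ee_rot: [0.998, 0.069, 0.001, 0.0]
contact_force: [-3.7, 5.8, 9.2]
gripper_width: 3.6
grasp_force: 62.2
```

Call:
send_rows --series '[[[0,0,0],[0,0,0],26],[[0,0,0],[0,0,0],26],[[0,0,0],[0,0,0],26],[[0,0,-10],[0,0,0],26],[[0,0,-30],[0,0,0],26],[[0,0,-40],[0,0,0],26],[[0,0,-40],[0,0,0],40],[[0,0,-25],[0,0,0.063],40]]'

```text
clock: 8.3
position: [623.8, -208.1, 253.0]
ee_rot: [0.999, 0.037, 0.003, 0.001]
contact_force: [0.8, -0.2, 0.3]
gripper_width: 39.6
grasp_force: 0.0
```

Call:
send_rows --series '[[[1,-45,0],[0,0,0],40],[[1,-45,0],[0,0,0],40],[[1,-45,0],[0,0,0],40],[[1,-45,0],[0,0,0],40],[[1,-45,0],[0,0,0],40],[[1,-45,0],[0,0,0],40],[[1,-45,0],[0,0,0],40],[[1,-45,0],[0,0,0],40]]'

```text
clock: 9.1
position: [603.7, 153.8, 249.2]
ee_rot: [0.999, 0.037, 0.001, -0.0]
contact_force: [0.3, 0.2, 0.2]
gripper_width: 40.0
grasp_force: 0.0
```

Call:
send_rows --series '[[[1,-45,0],[0,0,0],40],[[1,-20,20],[0,0,0],40],[[0,0,40],[0,0,0],40],[[0,0,40],[0,0,0],40],[[0,0,0],[0,0,0],40],[[0,0,0],[0,0,0],40]]'

```text
clock: 9.7
position: [601.7, 216.9, 149.2]
ee_rot: [0.999, 0.038, 0.0, 0.001]
contact_force: [-0.1, 0.3, 2.0]
gripper_width: 40.1
grasp_force: 0.0
```

```bash
python3 -c "
from h import *
go(602,218.2,102,0.073);snap('wrist','w5');snap('top','t2')
c,_=load('t2');import cv2
a=np.load('pics/w5.npz')['im'];b=np.load('pics/t2.npz')['im'][140:300]
cv2.imwrite('pics/c5.png',cv2.resize(np.vstack([a,cv2.convertScaleAbs(b,alpha=1.6)])[:,:,::-1],(560,595)))"
```

```text
t 9.7 pos [601.7 216.9 149.2] yaw 0.0752 q6 1.05 w 40.1 F [-0.1  0.3  2. ] tilt [ 0.0007 -0.0011]
rotz 0.0022 then shift [ 0.4 -1.2 47.2]
```

View pics/c5.png

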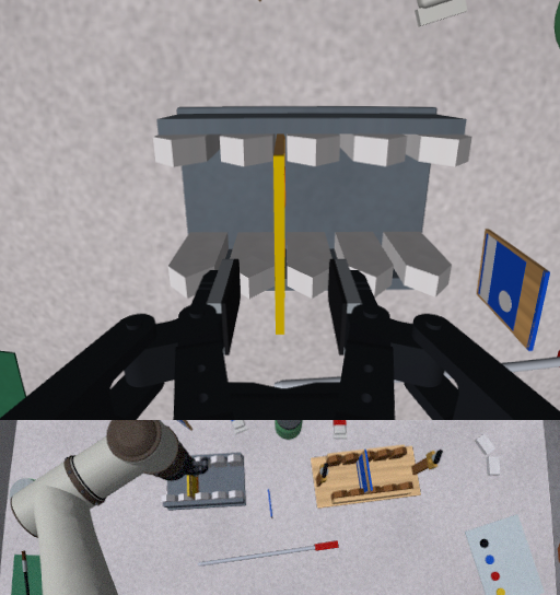

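Blue stands in the carrier, at (363,472) in the lower picture. The yellow edge is at column 280 and the pad centre at 284, so I'll shift -1.2 mm and grip.

Call:
send_rows --series '[[[0.5,-1.2,26],[0,0,0],40],[[0,0,20],[0,0,0],40],[[0,0,0],[0,0,0],0],[[0,0,0],[0,0,0],0],[[0,0,0],[0,0,0],0],[[0,0,0],[0,0,0],0],[[0,0,0],[0,0,0],0],[[0,0,0],[0,0,0],0]]'

```text
clock: 10.6
position: [603.0, 219.1, 105.0]
ee_rot: [0.999, 0.038, 0.002, -0.001]
contact_force: [0.1, -0.6, 4.9]
gripper_width: 3.5
grasp_force: 61.6
```

Call:
send_rows --series '[[[0,0,-5],[0,0,0],0],[[0,0,-15],[0,0,0],0],[[0,0,-20],[0,0,0],0],[[0,0,-30],[0,0,0],0],[[0,0,-40],[0,0,0],0],[[0,0,-40],[0,0,0],0],[[0,0,-40],[0,0,0],0],[[0,0,-25],[0,0,-0.062],0]]'

```text
clock: 11.4
position: [601.7, 218.3, 321.3]
ee_rot: [0.998, 0.069, 0.002, -0.001]
contact_force: [0.8, 0.5, -0.1]
gripper_width: 3.5
grasp_force: 60.6
```

```bash
python3 -c "
from h import *
print(place([622.9,-207.3,.1365],[[0,-42,0]]))
go(628.6,-248.9,318,0.137)"
```

```text
[[ 628.61521346 -248.9093299     0.        ]]
t 11.4 pos [601.7 218.3 321.3] yaw 0.1383 q6 1.11 w 3.5 F [ 0.8  0.5 -0.1] tilt [0.004 0.002]
rotz 0.0013 then shift [-37.2 466.5   3.3]
```

Call:
send_rows --series '[[[-4,48,0],[0,0,0],0],[[-4,48,0],[0,0,0],0],[[-4,48,0],[0,0,0],0],[[-4,48,0],[0,0,0],0],[[-4,48,0],[0,0,0],0],[[-4,48,0],[0,0,0],0],[[-4,48,0],[0,0,0],0],[[-4,48,0],[0,0,0],0]]'

```text
clock: 12.2
position: [621.4, -168.2, 317.4]
ee_rot: [0.998, 0.068, -0.0, -0.0]
contact_force: [1.6, -0.0, -0.1]
gripper_width: 3.9
grasp_force: 60.7
```

Call:
send_rows --series '[[[-4,48,0],[0,0,0],0],[[-1,34,3],[0,0,0],0],[[0,0,30],[0,0,0],0],[[0,0,40],[0,0,0],0],[[0,0,20],[0,0,0],0],[[0,0,0],[0,0,0],0],[[0,0,0],[0,0,0],0]]'

```text
clock: 12.9
position: [628.5, -248.6, 225.0]
ee_rot: [0.998, 0.068, 0.0, 0.0]
contact_force: [-0.2, 0.4, -0.5]
gripper_width: 3.8
grasp_force: 60.7
```

```bash
python3 -c "
from h import *
go(628,-248.3,105,0.137);snap('wrist','w6')"
```

```text
t 12.9 pos [ 628.5 -248.6  225. ] yaw 0.137 q6 1.85 w 3.8 F [-0.2  0.4 -0.5] tilt [ 0.0002 -0.0007]
rotz 0.0 then shift [ -0.4  -0.3 120. ]
```

View pics/w6.png

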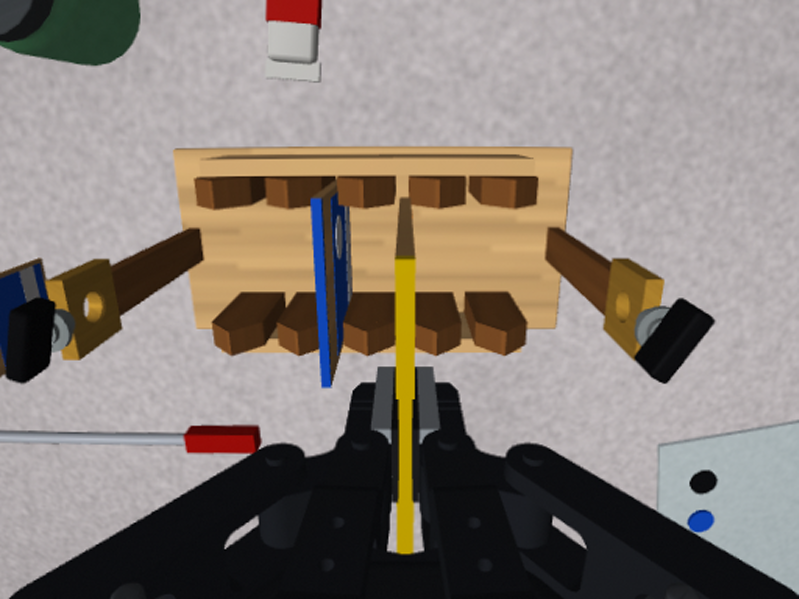

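The target gap centre is at about column 402 and the yellow panel at 405. I'll shift -1 mm and lower.

Call:
send_rows --series '[[[0,-1,30],[0,0,0],0],[[0,0,25],[0,0,0],0],[[0,0,15],[0,0,0],0],[[0,0,15],[0,0,0],0],[[0,0,12],[0,0,0],0],[[0,0,10],[0,0,0],0],[[0,0,5],[0,0,0],0],[[0,0,0],[0,0,0],0]]'

```text
clock: 13.75
position: [628.0, -247.3, 112.0]
ee_rot: [0.998, 0.068, -0.0, -0.0]
contact_force: [0.3, -0.4, -0.4]
gripper_width: 3.7
grasp_force: 60.7
```

Call:
send_rows --series '[[[0,0,4],[0,0,0],0],[[0,0,2],[0,0,0],0],[[0,0,1],[0,0,0],0],[[0,0,0],[0,0,0],0]]'

```text
clock: 14.15
position: [628.1, -247.4, 105.4]
ee_rot: [0.998, 0.068, 0.0, 0.0]
contact_force: [0.7, -0.9, -0.3]
gripper_width: 3.6
grasp_force: 60.7
```

Call:
send_rows --series '[[[0,0,1],[0,0,0],0],[[0,0,1],[0,0,0],0],[[0,0,0.5],[0,0,0],0],[[0,0,0],[0,0,0],0]]'

```text
clock: 14.55
position: [628.2, -247.8, 105.1]
ee_rot: [0.998, 0.069, 0.001, 0.001]
contact_force: [-2.4, 0.8, 8.0]
gripper_width: 3.7
grasp_force: 62.0
```

Call:
send_rows --series '[[[0,0,0],[0,0,0],24],[[0,0,0],[0,0,0],24],[[0,0,0],[0,0,0],24],[[0,0,-10],[0,0,0],24],[[0,0,-30],[0,0,0],24],[[0,0,-40],[0,0,0],24],[[0,0,-40],[0,0,0],40],[[0,0,-25],[0,0,0],40]]'

```text
clock: 15.35
position: [629.1, -247.9, 252.6]
ee_rot: [0.998, 0.068, 0.003, 0.001]
contact_force: [0.1, -0.6, -0.6]
gripper_width: 39.8
grasp_force: 0.0
```

Call:
send_rows --series '[[[-33,-28,0],[0,0,0],40],[[-33,-28,0],[0,0,0],40],[[-33,-28,0],[0,0,0],40],[[-33,-28,0],[0,0,0],40],[[-33,-28,0],[0,0,0],40],[[0,0,0],[0,0,0.145],40],[[0,0,0],[0,0,0.145],40],[[0,0,0],[0,0,0.145],40]]'

```text
clock: 16.15
position: [445.4, -131.0, 249.0]
ee_rot: [0.989, -0.151, 0.001, -0.0]
contact_force: [0.5, 0.8, 0.8]
gripper_width: 40.3
grasp_force: 0.0
```

Call:
send_rows --series '[[[0,0,0],[0,0,0.145],40],[[0,0,0],[0,0,0.145],40],[[0,0,0],[0,0,0.145],40],[[0,0,0],[0,0,0.145],40],[[0,0,0],[0,0,0.145],40],[[0,0,0],[0,0,0.145],40],[[0,0,0],[0,0,0.145],40],[[0,0,0],[0,0,0.145],40]]'

```text
clock: 16.95
position: [445.6, -131.2, 248.6]
ee_rot: [0.744, -0.668, 0.0, -0.0]
contact_force: [-0.3, -1.2, -0.3]
gripper_width: 40.0
grasp_force: 0.0
```

Call:
send_rows --series '[[[0,0,0],[0,0,0.145],40],[[0,0,0],[0,0,0.145],40],[[0,0,0],[0,0,0.145],40],[[0,0,0],[0,0,0.145],40],[[0,0,0],[0,0,0.145],40],[[0,0,0],[0,0,0.145],40],[[0,0,0],[0,0,0.145],40],[[0,0,0],[0,0,0.145],40]]'

```text
clock: 17.75
position: [445.6, -131.2, 248.6]
ee_rot: [-0.256, 0.967, -0.0, 0.001]
contact_force: [-0.5, -0.3, 0.4]
gripper_width: 39.7
grasp_force: 0.0
```

Call:
send_rows --series '[[[0,0,0],[0,0,0.145],40],[[0,0,0],[0,0,0.145],40],[[0,0,0],[0,0,0.145],40],[[0,0,0],[0,0,0.145],40],[[0,0,0],[0,0,0.145],40],[[0,0,0],[0,0,0.145],40],[[0,0,0],[0,0,0.145],40],[[0,0,0],[0,0,0.145],40]]'

```text
clock: 18.55
position: [445.7, -131.2, 248.6]
ee_rot: [0.316, 0.949, 0.0, 0.001]
contact_force: [-0.2, 0.2, -0.8]
gripper_width: 39.9
grasp_force: 0.0
```

```bash
python3 -c "
from h import *
go(444,-132,150,1.737);print(st()['joints'].round(3) if hasattr(st()['joints'],'round') else st()['joints'])
snap('wrist','w7');snap('top','t3')
a=np.load('pics/w7.npz')['im'];b=np.load('pics/t3.npz')['im'][140:300]
cv2.imwrite('pics/c7.png',cv2.resize(np.vstack([a,cv2.convertScaleAbs(b,alpha=1.6)])[:,:,::-1],(560,595)))"
```

```text
t 18.55 pos [ 445.7 -131.2  248.6] yaw 2.499 q6 -2.28 w 39.9 F [-0.2  0.2 -0.8] tilt [ 0.0011 -0.0001]
rotz 0.762 then shift [-0.5 -1.8 98.6]
[ 0.065  0.094 -0.339  0.    -1.137 -2.278]
```

View pics/c7.png

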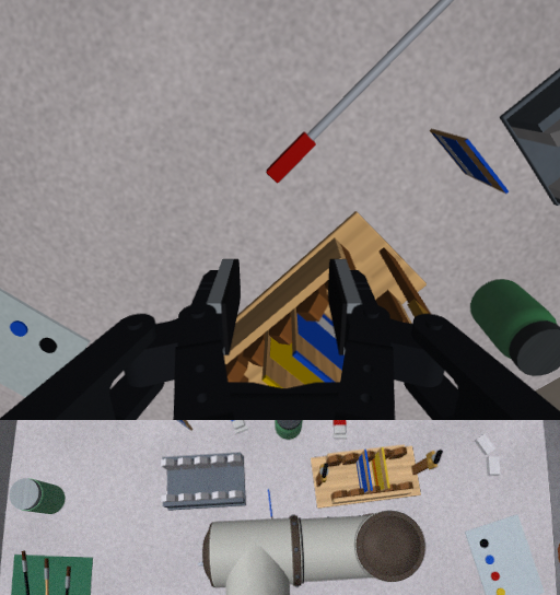

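Both panels stand in the carrier. The rod's grip runs from (273,177) to (311,138) in the wrist part. I'll locate it with a red mask and the shaft line.

Run:
```python
from h import *
c,_=load('w7');a=c['im'].astype(int)
k=(a[...,0]>90)&(a[...,1]<60)&(a[...,2]<60)
v,u=np.nonzero(k);r=cv2.minAreaRect(np.c_[u,v].astype(np.float32));b=cv2.boxPoints(r)
print(len(u),r);X=ray(b,c,12);print(X.round(1))
cc=ray([r[0]],c,12)[0];print('grip centre',cc)
sh=ray([[(448+.5)/1.094-.5,(2+.5)/1.094-.5],[(380+.5)/1.094-.5,(69+.5)/1.094-.5]],c,8);print('shaft',sh)
d=sh[0]-cc;print('dir',np.arctan2(d[1],d[0]))
```

```text
806 ((267.3774719238281, 237.64334106445312), (76.48207092285156, 233.14169311523438), 10.784297943115234)
[[ 632.5 -368.2   12. ]
 [ 405.5 -113.3   12. ]
 [ 471.1  -52.9   12. ]
 [ 722.6 -294.4   12. ]]
grip centre [ 541.24158034 -190.86429951   12.        ]
shaft [[409.37010863  97.70017549   8.        ]
 [422.88467821   7.75804766   8.        ]]
dir 1.999449036662217
```

Run:
```python
from h import *
c,_=load('w7');a=c['im'].astype(int)
k=((a[...,0]>80)&(a[...,1]<60)&(a[...,2]<60)).astype(np.uint8);k[175:]=0;k[:110]=0;k[:,:230]=0;k[:,300:]=0
v,u=np.nonzero(k);r=cv2.minAreaRect(np.c_[u,v].astype(np.float32));b=cv2.boxPoints(r)
print(len(u),r);X=ray(b,c,14);print(X.round(1))
cc=ray([r[0]],c,14)[0];sh=np.array([409.4,97.7,8]);d=sh-cc;y=np.arctan2(d[1],d[0]);print('grip',cc,y)
g=cc[:2]-12*np.array([np.cos(y),np.sin(y)]);print(g);go(g[0],g[1],150,y)
```

```text
740 ((265.7196960449219, 144.15625), (14.652994155883789, 50.332523345947266), 44.16968536376953)
[[ 437.5 -150.6   14. ]
 [ 428.1  -92.3   14. ]
 [ 444.9  -89.4   14. ]
 [ 455.  -148.1   14. ]]
grip [ 441.24835438 -119.63921831   14.        ] 1.716298297453318
[ 442.98822375 -131.51241731]
t 18.65 pos [ 445.7 -131.2  248.5] yaw 2.5052 q6 -2.27 w 40.0 F [-0.   0.8  0.3] tilt [ 0.0011 -0.0001]
rotz 0.7889 then shift [ 0.1 -2.7 98.5]
```

Call:
send_rows --series '[[[0,0,10],[0,0,0.129],40],[[0,0,15],[0,0,0.129],40],[[0,0,15],[0,0,0.129],40],[[0,0,15],[0,0,0.129],40],[[0,0,15],[0,0,0.129],40],[[0,0,15],[0,0,0.129],40],[[0,-2.7,13],[0,0,0],40],[[0,0,0],[0,0,0],40]]'

```text
clock: 19.45
position: [441.5, -131.6, 148.6]
ee_rot: [0.647, 0.762, -0.001, -0.001]
contact_force: [-0.1, -0.3, -0.3]
gripper_width: 39.9
grasp_force: 0.0
```

Run:
```python
from h import *
snap('wrist','w8')
c,_=load('w8');a=c['im'].astype(int)
k=((a[...,0]>80)&(a[...,1]<60)&(a[...,2]<60)).astype(np.uint8)
n,l,s,ct=cv2.connectedComponentsWithStats(k);i=1+np.argmax(s[1:,4]);print(s[i],ct[i])
v,u=np.nonzero(l==i);r=cv2.minAreaRect(np.c_[u,v].astype(np.float32));b=cv2.boxPoints(r)
print(r,ray(b,c,16).round(1));go(443,-131.5,3,1.732)
```

```text
[ 254  128   20   68 1308] [263.30351682 161.79969419]
((263.5, 161.5), (67.0, 19.0), 90.0) [[ 428.8  -90.5   16. ]
 [ 444.6  -87.9   16. ]
 [ 455.  -146.9   16. ]
 [ 438.2 -149.7   16. ]]
t 19.5 pos [ 442.6 -131.7  149.7] yaw 1.7334 q6 -3.04 w 40.3 F [-0.3  0.1 -0. ] tilt [-0.0013 -0.0003]
rotz 0.0014 then shift [1.000e-01 4.000e-01 1.467e+02]
```

View pics/w8.png

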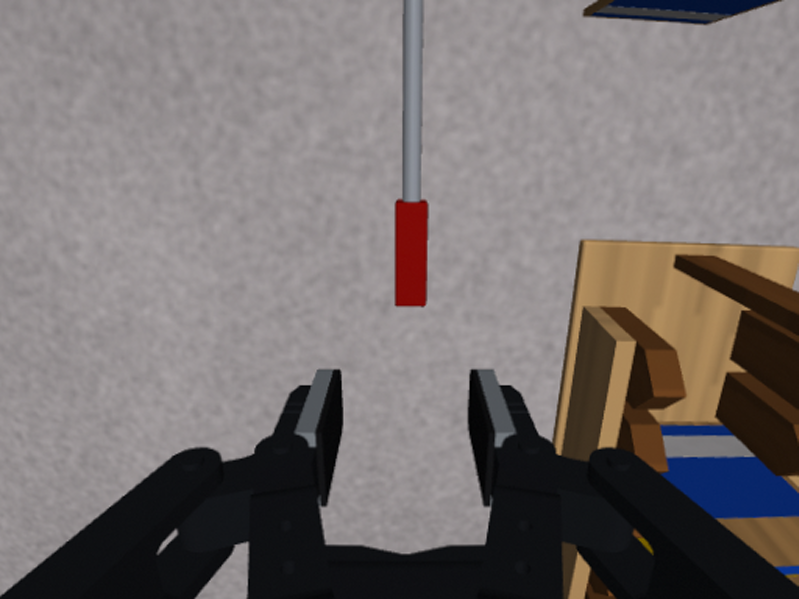

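The grip is centred at (411,253), aligned with the tool and a few mm to the right of centre. I'll descend and grip.

Call:
send_rows --series '[[[1,2.5,35],[0,0,0],45],[[0,0,35],[0,0,0],45],[[0,0,35],[0,0,0],45],[[0,0,25],[0,0,0],45],[[0,0,10],[0,0,0],45],[[0,0,4.5],[0,0,0],45],[[0,0,0],[0,0,0],45],[[0,0,0],[0,0,0],0]]'

```text
clock: 20.3
position: [446.4, -130.2, 6.6]
ee_rot: [0.648, 0.762, 0.001, 0.001]
contact_force: [0.3, -0.1, -0.1]
gripper_width: 32.1
grasp_force: 0.0
```

Call:
send_rows --series '[[[0,0,0],[0,0,0],0],[[0,0,0],[0,0,0],0],[[0,0,0],[0,0,0],0],[[0,0,0],[0,0,0],0],[[0,0,0],[0,0,0],0],[[0,0,0],[0,0,0],0]]'

```text
clock: 20.9
position: [445.9, -130.3, 6.4]
ee_rot: [0.648, 0.762, 0.001, 0.001]
contact_force: [-0.5, -0.9, 6.7]
gripper_width: 16.1
grasp_force: 61.1
```

Call:
send_rows --series '[[[0,0,-10],[0,0,0],0],[[0,0,-35],[0,0,0],0],[[0,0,-45],[0,0,0],0],[[0,0,-45],[0,0,0],0],[[0,0,-45],[0,0,0],0],[[0,0,-45],[0,0,0],0],[[-6,38,-4],[0,0,0],0],[[-6,38,0],[0,0,0],0]]'

```text
clock: 21.7
position: [523.2, -130.0, 238.3]
ee_rot: [0.648, 0.761, 0.003, 0.003]
contact_force: [0.7, -0.5, -1.0]
gripper_width: 16.0
grasp_force: 60.1
```

Call:
send_rows --series '[[[-6,38,0],[0,0,0],0],[[-6,38,0],[0,0,0],0],[[0,0,0],[0,0,-0.1],0],[[0,0,0],[0,0,-0.14],0],[[0,0,0],[0,0,-0.14],0],[[0,0,0],[0,0,-0.14],0],[[0,0,0],[0,0,-0.14],0],[[0,0,0],[0,0,-0.14],0]]'

```text
clock: 22.5
position: [598.5, -129.5, 234.4]
ee_rot: [0.298, 0.955, 0.0, -0.0]
contact_force: [0.3, -0.2, -0.7]
gripper_width: 16.3
grasp_force: 60.1
```

```bash
python3 -c "
from h import *
go(600,-130,235,-1.4345)"
```

```text
t 22.5 pos [ 598.5 -129.5  234.4] yaw 2.5366 q6 -2.23 w 16.3 F [ 0.3 -0.2 -0.7] tilt [-0.0006  0.0004]
rotz -2.3121 then shift [ 0.7 -1.4 -0.6]
```

Call:
send_rows --series '[[[0,0,0],[0,0,-0.1445],0],[[0,0,0],[0,0,-0.1445],0],[[0,0,0],[0,0,-0.1445],0],[[0,0,0],[0,0,-0.1445],0],[[0,0,0],[0,0,-0.1445],0],[[0,0,0],[0,0,-0.1445],0],[[0,0,0],[0,0,-0.1445],0],[[0,0,0],[0,0,-0.1445],0]]'

```text
clock: 23.3
position: [598.5, -129.5, 234.5]
ee_rot: [-0.272, 0.962, 0.0, -0.0]
contact_force: [-0.2, 0.3, 0.2]
gripper_width: 15.9
grasp_force: 60.1
```

Call:
send_rows --series '[[[0,0,0],[0,0,-0.1445],0],[[0,0,0],[0,0,-0.1445],0],[[0,0,0],[0,0,-0.1445],0],[[0,0,0],[0,0,-0.1445],0],[[0,0,0],[0,0,-0.1445],0],[[0,0,0],[0,0,-0.1445],0],[[0,0,0],[0,0,-0.1445],0],[[0,0,0],[0,0,-0.1445],0]]'

```text
clock: 24.1
position: [598.4, -129.5, 234.4]
ee_rot: [0.754, -0.657, -0.0, 0.0]
contact_force: [0.1, -0.5, -0.9]
gripper_width: 16.0
grasp_force: 60.1
```

Call:
send_rows --series '[[[-40,-1.3,0],[0,0,0],0],[[-40,-1.3,0],[0,0,0],0],[[-40,-1.3,0],[0,0,0],0],[[-40,-1.3,0],[0,0,0],0],[[-40,-1.3,0],[0,0,0],0],[[-40,-1.3,0],[0,0,0],0],[[-40,-1.3,0],[0,0,0],0],[[-40,-1.3,0],[0,0,0],0]]'

```text
clock: 24.9
position: [566.8, 190.4, 234.6]
ee_rot: [0.752, -0.66, -0.0, 0.0]
contact_force: [0.7, -0.4, -0.6]
gripper_width: 16.5
grasp_force: 60.1
```

Call:
send_rows --series '[[[-40,-1.3,0],[0,0,0],0],[[-42,-1.3,0],[0,0,0],0],[[0,0,30],[0,0,0],0],[[0,0,30],[0,0,0],0],[[0,0,31],[0,0,0],0],[[0,0,0],[0,0,0],0],[[0,0,0],[0,0,0],0]]'

```text
clock: 25.6
position: [559.8, 270.5, 143.9]
ee_rot: [0.752, -0.659, 0.0, 0.0]
contact_force: [-0.3, 0.3, 0.3]
gripper_width: 15.8
grasp_force: 60.1
```

Run:
```python
from h import *
go(556.8,270.8,143.4,-1.4345)
snap('side','s2');snap('wrist','w9');snap('top','t4')
a=np.load('pics/s2.npz')['im'][125:325,185:385];w=np.load('pics/w9.npz')['im'];t=np.load('pics/t4.npz')['im'][160:260,220:420]
A=cv2.resize(a,(500,500),interpolation=cv2.INTER_CUBIC)
W=cv2.resize(w,(300,225));Tt=cv2.resize(cv2.convertScaleAbs(t,alpha=1.6),(300,150))
B=np.vstack([W,Tt,np.zeros((125,300,3),np.uint8)])
cv2.imwrite('pics/c9.png',np.hstack([A,B])[:,:,::-1])
```

```text
t 25.6 pos [559.8 270.5 143.9] yaw -1.4399 q6 -0.58 w 15.8 F [-0.3  0.3  0.3] tilt [ 0.     -0.0007]
rotz -0.0054 then shift [-0.7  2.9  0.5]
```

View pics/c9.png

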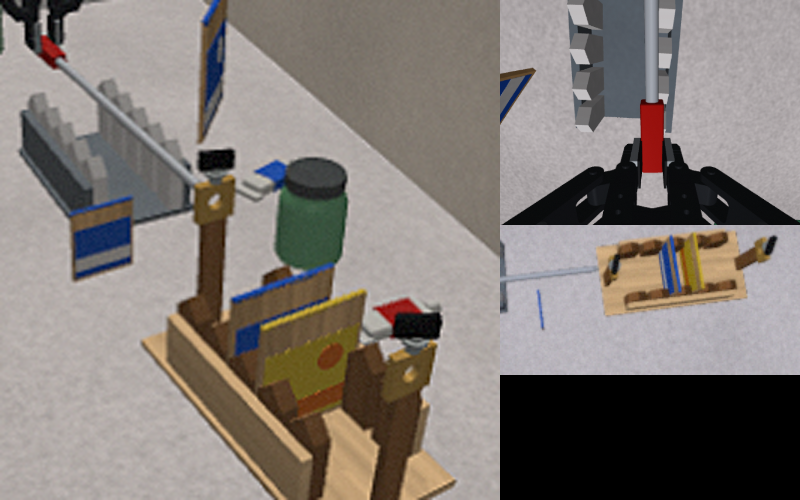

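Two panels stand in their slots. The rod is aimed at the left eyelet with its tip near (195,187) in the side crop and (596,269) in the top crop. I'll measure the shaft numerically by differencing against the first pictures.

```bash
cat > rod.py <<'E'
from h import *
# rod params in world: point at own x=u: P0 + u*dir ; P0 from tool
def meas(f,ref,cam,x0,xs,N=9):
    c,_=load(f);a=c['im'].astype(np.float32)
    b=cv2.resize(cv2.imread(ref),(512,384),interpolation=cv2.INTER_AREA)[:,:,::-1].astype(np.float32)
    d=np.abs(cv2.GaussianBlur(a,(0,0),.8)-cv2.GaussianBlur(b,(0,0),.8)).sum(2)
    out=[]
    for x in xs:
        p=proj(line(x0,x),c)[0];q=proj(line(x0,x+5),c)[0];t=(q-p)/np.linalg.norm(q-p);n=np.array([-t[1],t[0]])
        k=np.arange(-N,N+.1,.5);s=p+k[:,None]*n
        v=cv2.remap(d,s[:,:1].astype(np.float32),s[:,1:].astype(np.float32),1)[:,0]
        w=np.clip(v-.5*v.max(),0,None);o=(w*k).sum()/w.sum();out.append((x,o,v.max(),np.sqrt((w*(k-o)**2).sum()/w.sum())))
    return c,np.array(out)
def line(p,x): # p: X,Y,Z at own x=180, yaw, pitch
    return np.array([p[0]+(x-180)*np.cos(p[3]),p[1]+(x-180)*np.sin(p[3]),p[2]+(x-180)*p[4]])
E
python3 - <<'E'
from rod import *
s=st();y=-1.437;t=s['position'];x0=np.array([t[0]+192*np.cos(y),t[1]+192*np.sin(y),145.4,y,0])
cs,ms=meas('s2','pics/side0.png','side',x0,range(70,331,20));ct,mt=meas('t4','pics/top0.png','top',x0,range(150,331,15))
np.set_printoptions(suppress=True,precision=2,linewidth=150);print(ms);print(mt)
E
```

```text
[[ 70.     6.27 310.36   1.77]
 [ 90.     4.45 309.76   3.48]
 [110.     0.92 302.22   5.72]
 [130.     4.67 297.76   4.  ]
 [150.     0.23 292.17   7.29]
 [170.    -4.71 243.18   3.47]
 [190.    -5.82 270.7    3.54]
 [210.    -2.49 274.32   5.73]
 [230.    -4.75 276.06   2.83]
 [250.    -2.31 267.22   3.06]
 [270.     3.65 154.91   3.83]
 [290.    -0.22 137.84   0.62]
 [310.     0.19 268.48   0.7 ]
 [330.     2.27  51.12   0.53]]
[[150.    -0.07 114.69   0.82]
 [165.     0.02 114.81   0.73]
 [180.     1.46  33.47   0.77]
 [195.     1.46  47.23   0.54]
 [210.     1.58  43.86   0.6 ]
 [225.     1.53  48.97   0.59]
 [240.     1.37  48.67   0.56]
 [255.     1.44  39.95   0.56]
 [270.     1.57  51.69   0.59]
 [285.     1.32  49.1    0.55]
 [300.     1.31  35.72   0.62]
 [315.     1.56  54.23   0.59]
 [330.     0.59  43.66   0.61]]
```

Run:
```python
from rod import *
np.set_printoptions(suppress=True,precision=0,linewidth=200)
s=st();y=-1.437;t=s['position'];x0=np.array([t[0]+192*np.cos(y),t[1]+192*np.sin(y),145.4,y,0])
def prof(f,ref,xs):
    c,_=load(f);a=c['im'].astype(np.float32).mean(2);b=cv2.resize(cv2.imread(ref),(512,384),interpolation=cv2.INTER_AREA).astype(np.float32).mean(2)
    k=np.arange(-8,8.1,.5);A=[];B=[]
    for x in xs:
        p=proj(line(x0,x),c)[0];q=proj(line(x0,x+5),c)[0];tt=(q-p)/np.linalg.norm(q-p);n=np.array([-tt[1],tt[0]])
        S=(p+k[:,None]*n).astype(np.float32)
        A.append(cv2.remap(a,S[:,:1],S[:,1:],1)[:,0]);B.append(cv2.remap(b,S[:,:1],S[:,1:],1)[:,0])
    print(k[::2],n);print(np.mean(A,0)[::2]);print(np.mean(B,0)[::2])
prof('t4','pics/top0.png',range(185,260,2));prof('t4','pics/top0.png',range(260,325,2))
prof('s2','pics/side0.png',range(285,321,2));prof('s2','pics/side0.png',range(190,240,2));prof('s2','pics/side0.png',range(130,170,2))
```

```text
[-8. -7. -6. -5. -4. -3. -2. -1.  0.  1.  2.  3.  4.  5.  6.  7.  8.] [0. 1.]
[115. 115. 115. 115. 115. 115. 106. 104. 107.  96.  91. 108. 116. 115. 115. 115. 115.]
[111. 111. 111. 111. 111. 112. 111. 110. 111. 112. 112. 112. 111. 111. 111. 110. 111.]
[-8. -7. -6. -5. -4. -3. -2. -1.  0.  1.  2.  3.  4.  5.  6.  7.  8.] [0. 1.]
[114. 115. 115. 115. 116. 114. 105. 103. 106.  95.  91. 108. 116. 115. 116. 116. 116.]
[110. 111. 111. 111. 111. 111. 110. 110. 110. 110. 110. 111. 111. 111. 111. 112. 111.]
[-8. -7. -6. -5. -4. -3. -2. -1.  0.  1.  2.  3.  4.  5.  6.  7.  8.] [-1.  1.]
[108. 118. 131. 143. 141. 120. 113. 150. 168. 138. 100.  86.  96. 103. 105. 106. 106.]
[105. 116. 128. 140. 138. 121. 106.  97.  94.  92.  89.  91.  96. 100. 103. 103. 103.]
[-8. -7. -6. -5. -4. -3. -2. -1.  0.  1.  2.  3.  4.  5.  6.  7.  8.] [-1.  1.]
[162. 148. 137. 132. 128. 118. 121. 159. 161. 123.  91.  95. 102. 103. 102. 102. 101.]
[77. 77. 77. 77. 74. 71. 70. 72. 77. 81. 81. 78. 75. 74. 71. 67. 60.]
[-8. -7. -6. -5. -4. -3. -2. -1.  0.  1.  2.  3.  4.  5.  6.  7.  8.] [-1.  1.]
[152. 139. 131. 128. 122. 110. 121. 162. 153. 113.  95. 111. 121. 127. 134. 142. 149.]
[80. 80. 80. 81. 82. 80. 79. 78. 78. 77. 76. 76. 75. 74. 72. 72. 73.]
```

Call:
send_rows --series '[[[0,1.8,0],[0,0,-0.003],0],[[10,0,0],[0,0,0],0],[[8,0,0],[0,0,0],0],[[5,0,0],[0,0,0],0],[[5,0,0],[0,0,0],0],[[5,0,0],[0,0,0],0],[[0,0,0],[0,0,0],0]]'

```text
clock: 26.45
position: [562.3, 236.8, 143.3]
ee_rot: [0.752, -0.659, 0.0, 0.0]
contact_force: [-0.6, -0.0, -0.1]
gripper_width: 16.2
grasp_force: 60.2
```

Run:
```python
from rod import *
np.set_printoptions(suppress=True,precision=2,linewidth=200)
go(556.8,270.8,143.4,-1.4345);print(st()['wrist_torque'])
snap('side','s3');c,_=load('s3');a=c['im'].astype(int)
# left eyelet hole: brass mask
p=proj(place([626.28,-224.29,.138],[[0,126,145],[0,-134,145]]),c);print(p)
for q in p:
    u,v=np.round(q).astype(int);w=a[v-14:v+15,u-14:u+15]
    br=((w[...,0]-w[...,2])>35)&(w[...,0]>70)
    print('\n'.join(''.join('#' if x else '.' for x in r) for r in br))
```

```text
t 26.45 pos [562.3 236.8 143.3] yaw -1.4381 q6 -0.53 w 16.2 F [-0.6 -0.  -0.1] tilt [-0. -0.]
rotz -0.0036 then shift [-34.4   0.8  -0.1]
[-0.14  0.03 -0.05]
[[270.86 205.18]
 [349.11 273.55]]
.............................
.............................
.............................
.............................
..................####.......
.................#####.......
..........##.....#####.......
......######.....#####.......
......################.......
......################.......
......################.......
......########..######.......
......#######...######.......
......######.....#####.......
......#####......#####.......
......#####......#####.......
......######.....#####.......
......#########..####........
......###############........
......###############........
......#############..........
......###########............
......#########..............
.......####.###..............
............##...............
...........###..#............
...........###..#............
..........#####..............
..........######.............
.............................
......................##.....
#....................####....
#....................####....
##.........#.......#####.....
##.......###......######.....
##....########....######.....
###..###################.....
###...##################.....
###..###################.....
#######################......
#######################......
#############.#########......
############..#########......
#...##################.......
....##################.......
...###################.......
..####################.......
...###################.......
...#################.........
...################..........
...##############............
..#############..............
..###########.###............
...########.##.....#.........
....####..##.####.##.........
.........####.....####.......
..........##.####.####.......
.........####.##..###........
```

Call:
send_rows --series '[[[6,0,0],[0,0,0],0],[[6,0,0],[0,0,0],0],[[6,0,0],[0,0,0],0],[[6,0,0],[0,0,0],0],[[6,0,0],[0,0,0],0],[[0,0,0],[0,0,0],0]]'

```text
clock: 27.1
position: [566.3, 207.0, 143.4]
ee_rot: [0.752, -0.659, 0.0, 0.0]
contact_force: [0.1, -0.4, -0.7]
gripper_width: 16.0
grasp_force: 60.1
```

Run:
```python
from rod import *
go(556.8,270.8,143.4,-1.4345);print(st()['wrist_torque'])
snap('side','s4');snap('top','t5');c,_=load('s4');a=c['im'].astype(int)
for d in(0,):
    v,u=205,271;w=a[v-14:v+25,u-14:u+30]
    br=((w[...,0]-w[...,2])>35)&(w[...,0]>70);g=w.sum(2)>330
    print('\n'.join(''.join('#' if x else ('o' if y else '.') for x,y in zip(r,q)) for r,q in zip(br,g)))
```

```text
t 27.1 pos [566.3 207.  143.4] yaw -1.4382 q6 -0.49 w 16.0 F [ 0.1 -0.4 -0.7] tilt [-0.0001 -0.0003]
rotz -0.0037 then shift [-64.5   0.8  -0. ]
[-0.08521059 -0.0231474  -0.05178134]
o...ooo...............oooooooooooo..........
oo..ooo..............ooooooooooo............
ooo.oooo..........oooooooooooo..............
oooooooooo.oo...oooooooooooooooo............
.ooooooooo...oo...####ooooooooooooo.........
..ooooooooo......#####ooooooooooooooo.......
...ooooooo##.....#####ooooooooooooooo.......
....oo######.....#####oooo.oooooooooo.......
......################ooooo..ooooooo........
....o.################ooooooo..ooo..........
....oo################..ooooooo.....o.ooo...
....oo########..######oo..ooooooo.oooooo....
....oo#######ooo######oooo..oooooooooooo....
....oo######oooo.####.oooooo..o..ooooooo....
....oo#####.ooooo.####oooooooo.ooooooooo....
......#####..ooooo.###oooooooooooooooooo....
......######...ooooo##ooooooooooooooooo.....
......#######...ooooooooooooooooooooooo.....
....o.########...oooooooooooooooooooooo.....
oooooo#########...ooooooooooooooooooooo.....
ooooo.##########...oooooooooooooooooooo.....
ooooo.############...oooooooooooooooooo.....
oooooo#########.......ooooooooooooooooo.....
ooooooo#####.#..#..oo...ooooooooooooooo.....
oooooooo...######.ooooooooooooooooooooo.....
oooooooo...###....ooooooooooooooooooooo.....
oooooooo...###....ooooooooooooooooooooo.....
oooooooo...###..#.oooooooooooooooooooo......
oooooooo..####.#..oooooooooooooooooooo......
oooooooo..######..oooooooooooooooooooo......
oooooooo...####...oooooooooooooooooooo......
oooooooo..######..oooooooooooooooooooo......
oooooooo..###..#..oooooooooooooooooooo......
oooooooo..###.##.#oooooooooooooooooooo......
oooooooo..##.#....oooooooooooooooooooo......
oooooooo..####.#..ooooooooooooooooooooo.....
oooooooo..######.#ooooooooooooooooooooo.....
ooooooo..####.#...oooooooooooooooooooooo....
ooooooo...####....ooooooooooooooooooooooo...
```

The rod is through the left eyelet with no force. I'll advance to just before the right eyelet.

Call:
send_rows --series '[[[15,0,0],[0,0,0],0],[[15,0,0],[0,0,0],0],[[15,0,0],[0,0,0],0],[[15,0,0],[0,0,0],0],[[15,0,0],[0,0,0],0],[[15,0,0],[0,0,0],0],[[0,0,0],[0,0,0],0]]'

```text
clock: 27.9
position: [578.3, 116.4, 143.3]
ee_rot: [0.752, -0.659, -0.0, 0.0]
contact_force: [-0.4, 0.4, -0.3]
gripper_width: 16.3
grasp_force: 60.1
```

Call:
send_rows --series '[[[15,0,0],[0,0,0],0],[[15,0,0],[0,0,0],0],[[15,0,0],[0,0,0],0],[[15,0,0],[0,0,0],0],[[15,0,0],[0,0,0],0],[[15,0,0],[0,0,0],0],[[0,0,0],[0,0,0],0]]'

```text
clock: 28.6
position: [590.3, 27.4, 143.2]
ee_rot: [0.752, -0.659, -0.0, 0.0]
contact_force: [-0.2, 0.5, -0.4]
gripper_width: 15.9
grasp_force: 60.1
```

Run:
```python
from rod import *
go(556.8,270.8,143.4,-1.4345);print(st()['wrist_torque'])
s=st();y=-1.4355;t=s['position']
snap('side','s5');snap('top','t6')
x0=np.array([t[0]+192*np.cos(y),t[1]+192*np.sin(y),145.2,y,0])
np.set_printoptions(suppress=True,precision=0,linewidth=200)
def prof(f,ref,xs):
    c,_=load(f);a=c['im'].astype(np.float32).mean(2)
    k=np.arange(-8,8.1,.5);A=[]
    for x in xs:
        p=proj(line(x0,x),c)[0];q=proj(line(x0,x+5),c)[0];tt=(q-p)/np.linalg.norm(q-p);n=np.array([-tt[1],tt[0]])
        S=(p+k[:,None]*n).astype(np.float32);A.append(cv2.remap(a,S[:,:1],S[:,1:],1)[:,0])
    print(n,k[::2]);print(np.mean(A,0)[::2])
for r in(range(130,165,2),range(285,325,2)): prof('t6','',r)
for r in(range(130,165,2),range(230,260,2),range(285,325,2)): prof('s5','',r)
c,_=load('s5');a=c['im'].astype(int)
P=place([626.28,-224.29,.138],[[0,-126,145]]);print(P,line(x0,335))
cv2.imwrite('pics/c10.png',np.hstack([cv2.resize(a[175:300,250:380].astype(np.uint8),(500,480),interpolation=3),cv2.resize(cv2.convertScaleAbs(load('t6')[0]['im'][160:240,280:330],alpha=1.7),(300,480),interpolation=3)])[:,:,::-1])
```

```text
t 28.6 pos [590.3  27.4 143.2] yaw -1.4397 q6 -0.19 w 15.9 F [-0.2  0.5 -0.4] tilt [-0.0003 -0.0002]
rotz -0.0052 then shift [-2.457e+02  1.000e-01 -2.000e-01]
[ 0.07502628  0.0320274  -0.03650754]
[0. 1.] [-8. -7. -6. -5. -4. -3. -2. -1.  0.  1.  2.  3.  4.  5.  6.  7.  8.]
[ 28.  33.  47.  81.  94.  93.  92. 101. 106.  97.  84.  92.  98.  98.  97.  97. 100.]
[0. 1.] [-8. -7. -6. -5. -4. -3. -2. -1.  0.  1.  2.  3.  4.  5.  6.  7.  8.]
[ 49.  57.  73.  94. 100.  98.  95. 100. 105.  95.  81.  85.  92.  96.  98. 101. 103.]
[-1.  1.] [-8. -7. -6. -5. -4. -3. -2. -1.  0.  1.  2.  3.  4.  5.  6.  7.  8.]
[172. 167. 162. 154. 145. 141. 153. 174. 158. 120.  96. 113. 120. 109.  99.  92.  86.]
[-1.  1.] [-8. -7. -6. -5. -4. -3. -2. -1.  0.  1.  2.  3.  4.  5.  6.  7.  8.]
[ 74.  75.  75.  75.  77.  84. 118. 170. 174. 141. 107.  82.  79.  82.  83.  82.  84.]
[-1.  1.] [-8. -7. -6. -5. -4. -3. -2. -1.  0.  1.  2.  3.  4.  5.  6.  7.  8.]
[139. 131. 124. 119. 113. 100. 103. 161. 180. 153. 119.  90.  82.  83.  83.  82.  81.]
[[ 644. -349.  145.]] [ 637. -316.  145.]
```

View pics/c10.png

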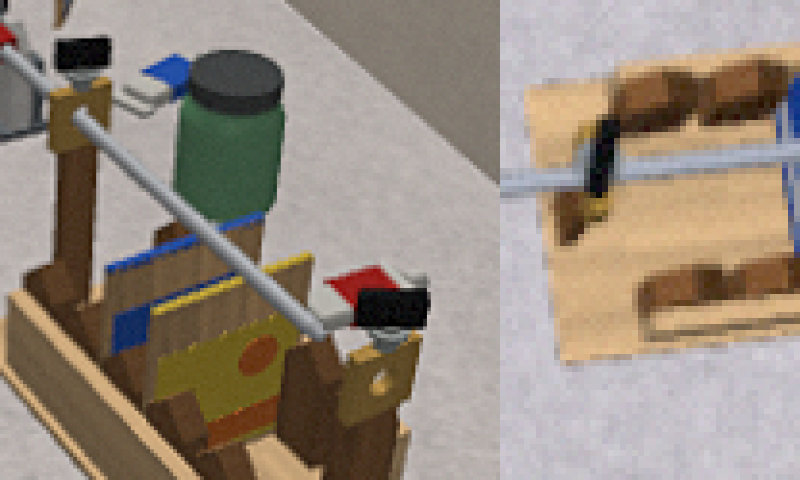

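The side crop shows the rod passing through the left eyelet over both panels, with the tip at (322,330). Its line extrapolates to the right hole at (381,381). I'll shift slightly toward +x and continue.

Call:
send_rows --series '[[[0,-1.2,0],[0,0,0],0],[[8,0,0],[0,0,0],0],[[8,0,0],[0,0,0],0],[[8,0,0],[0,0,0],0],[[6,0,0],[0,0,0],0],[[6,0,0],[0,0,0],0],[[0,0,0],[0,0,0],0]]'

```text
clock: 29.4
position: [596.2, -6.9, 143.3]
ee_rot: [0.752, -0.659, -0.0, 0.0]
contact_force: [-0.4, -0.1, -1.3]
gripper_width: 15.8
grasp_force: 60.1
```

Run:
```python
from rod import *
go(556.8,270.8,143.4,-1.4345);print(st()['wrist_torque'])
snap('side','s6');c,_=load('s6');a=c['im'].astype(int)
v,u=273,349;w=a[v-20:v+16,u-24:u+22]
br=((w[...,0]-w[...,2])>35)&(w[...,0]>70);g=w.sum(2)>330;g2=w.sum(2)>480
print('\n'.join(''.join('#' if x else ('O' if z else 'o' if y else '.') for x,y,z in zip(r,q,s)) for r,q,s in zip(br,g,g2)))
```

```text
t 29.4 pos [596.2  -6.9 143.3] yaw -1.4384 q6 -0.13 w 15.8 F [-0.4 -0.1 -1.3] tilt [-0.0001 -0.0001]
rotz -0.0039 then shift [-2.804e+02  1.300e+00 -1.000e-01]
[ 0.09817435 -0.02536309  0.01571248]
OOOo#OOOOOOOOOO###...................OOOOOOOOO
oOOOooOOOOOOOOOO##...................OOOOOOOOO
ooOOOooOOOOOOOOOo....................OOOOOOOOO
.ooOOOooOOOOoooo....................oOOOOOOOOO
..oooOOooooooo.o....................OOOOOOOOOO
#..oooOOoo..........................OOOOOOOOOO
##...ooOOoo.....#...................OOOOOOOOOO
###...ooOOOo.ooOooo................oOOOOOOOOOO
###....ooOOOOOOOOOOOo.oo.....ooo##OOOOOOOOOOOO
#####...ooOOOOOOOOOOO..ooooooo.####OOOOOOOOOOO
######...ooOOOOOOOOOOO....oo...####OOOOOOOOOOO
########..ooOOOoOOOOO#.......#####oOOOOOOOOOOO
##...###...ooOOOOOO###......######oOOOOOOOOOOO
......####..ooOO########....######OOOOOOOOOOOO
.....######..oo.##################OOOOOOOOOOOO
......######....##################OOOOOOOOOOOO
...##..######..###################OOOOOOOOOOOO
..#...########.##################oOOOOOOOOOOOO
.......##########################OOOOOOOOOOOOO
..#....################o#########OOOOOOOOOOOOO
........##############.O#########OOOOOOOOOOOOO
.........##...##################oOOOOOOOOOOOOO
..............##################oOOOOOOOOOOOOO
.............###################OOOOOOOOOOOOOO
............####################OOOOOOOOOOOOOO
...#.........###################OOOOOOOOOOOOOO
.............#################ooOOOOOOOOOOOOOO
...#.........################OOOOOOOOOOOOOOOOO
.............##############.oOOOOOOOOOOOOOOOOO
#...........#############.#.oOOOOOOOOOOOOOOOOO
............############.#..oOOOOOOOOOOOOOOOOO
.#..#........##############..#OOOOOOOOOOOOOOOO
..............####..###.###.###OOOOOOOOOOOOOOO
#..............#...####.##..####OOOOOOOOOOOOOO
..#................####.##..####OOOOOOOOOOOOOO
..................####.###..###oOOOOOOOOOOOOOO
```

Call:
send_rows --series '[[[6,0,0],[0,0,0],0],[[6,0,0],[0,0,0],0],[[5,0,0],[0,0,0],0],[[5,0,0],[0,0,0],0],[[0,0,0],[0,0,0],0]]'

```text
clock: 29.95
position: [599.2, -28.6, 143.3]
ee_rot: [0.752, -0.659, 0.0, 0.0]
contact_force: [1.0, -0.7, -0.5]
gripper_width: 16.0
grasp_force: 60.2
```

```bash
cat > m.py <<'E'
from rod import *
import sys
go(556.8,270.8,143.4,-1.4345);print(st()['wrist_torque'])
f=sys.argv[1];snap('side',f);c,_=load(f);a=c['im'].astype(int)
v,u=int(sys.argv[2]),int(sys.argv[3]);w=a[v-12:v+18,u-14:u+26]
br=((w[...,0]-w[...,2])>35)&(w[...,0]>70);g=w.sum(2)>330;g2=w.sum(2)>480
print('\n'.join(''.join('#' if x else ('O' if z else 'o' if y else '.') for x,y,z in zip(r,q,s)) for r,q,s in zip(br,g,g2)))
E
python3 m.py s7 273 349
```

```text
t 29.95 pos [599.2 -28.6 143.3] yaw -1.438 q6 -0.09 w 16.0 F [ 1.  -0.7 -0.5] tilt [-0.     -0.0003]
rotz -0.0035 then shift [-3.024e+02  1.300e+00 -1.000e-01]
[-0.11861661  0.01657095 -0.0830411 ]
OOOOOOOOOOo.oo.....ooo##OOOOOOOOOOOOOOOO
oOOOOOOOOOo..ooooooo.####OOOOOOOOOOOOOOO
ooOOOOOOOOOO....oo...####OOOOOOOOOOOOOOO
.oooOOOOOOO#.......#####oOOOOOOOOOOOOOOO
...ooOOOO###......######oOOOOOOOOOOOOOOO
#..ooo########....######OOOOOOOOOOOOOOOO
##...###################OOOOOOOOOOOOOOOO
###...##################OOOOOOOOOOOOOOOO
####.###################OOOOOOOOOOOOOOOO
#######################OOOOOOOOOOOOOOOOO
##############..#######OOOOOOOOOOOOOOOOO
#############oOO.######OOOOOOOOOOOOOOOOO
############.oOOO.#####OOOOOOOOOOOOOOOOO
#...########oooOOo.###oOOOOOOOOOOOOOOOOO
....#######..oooOoo.##oOOOOOOOOOOOOOOOOO
...#########...oooOo##OOOOOOOOOOOOOOOOOO
..###########...oooO.#OOOOOOOOOOOOOOOOOO
...###########...ooo.#OOOOOOOOOOOOOOOOOO
...############....o.oOOOOOOOOOOOOOOOOOO
...##############..ooOOOOOOOOOOOOOOOOOOO
...##############.oOOOOOOOOOOOOOOOOOOOOO
..###############.oOOOOOOOOOOOOOOOOOOOOO
..############.##.oOOOOOOOOOOOOOOOOOOOOO
...##############..#OOOOOOOOOOOOOOOOOOOO
....####...##.###.##OOOOOOOOOOOOOOOOOOOO
.....#...########.####OOOOOOOOOOOOOOOOOO
........#####.###.####OOOOOOOOOOOOOOOOOO
........#######...###oOOOOOOOOOOOOOOOOOO
...#....######.#..###oOOOOOOOOOOOOOOOOOO
.........###.###..###oOOOOOOOOOOOOOOOOOO
```

The rod is through both eyelets. I'll close the remaining ~23 mm slowly.

Call:
send_rows --series '[[[5,0,0],[0,0,0],0],[[5,0,0],[0,0,0],0],[[4,0,0],[0,0,0],0],[[3,0,0],[0,0,0],0],[[0,0,0],[0,0,0],0]]'

```text
clock: 30.5
position: [601.4, -45.2, 143.3]
ee_rot: [0.753, -0.659, 0.0, 0.0]
contact_force: [-0.6, -0.4, -0.9]
gripper_width: 16.0
grasp_force: 60.2
```

Call:
send_rows --series '[[[1.5,0,0],[0,0,0],0],[[1.5,0,0],[0,0,0],0],[[0,0,0],[0,0,0],0]]'

```text
clock: 30.8
position: [601.8, -47.7, 143.3]
ee_rot: [0.753, -0.658, 0.0, 0.0]
contact_force: [-0.9, 0.4, 0.7]
gripper_width: 16.0
grasp_force: 60.2
```

Call:
send_rows --series '[[[1,0,0],[0,0,0],0],[[1,0,0],[0,0,0],0],[[0,0,0],[0,0,0],0]]'

```text
clock: 31.1
position: [602.1, -49.7, 143.3]
ee_rot: [0.753, -0.658, 0.0, 0.0]
contact_force: [0.3, 0.7, -0.6]
gripper_width: 16.2
grasp_force: 60.2
```

Call:
send_rows --series '[[[1,0,0],[0,0,0],0],[[1,0,0],[0,0,0],0],[[0,0,0],[0,0,0],0]]'

```text
clock: 31.4
position: [602.3, -51.7, 143.3]
ee_rot: [0.753, -0.658, 0.0, 0.0]
contact_force: [-0.4, 0.1, -0.3]
gripper_width: 16.2
grasp_force: 60.2
```

Call:
send_rows --series '[[[1,0,0],[0,0,0],0],[[0.5,0,0],[0,0,0],0],[[0,0,0],[0,0,0],0]]'

```text
clock: 31.7
position: [602.4, -52.5, 143.3]
ee_rot: [0.753, -0.658, -0.0, -0.0]
contact_force: [-0.2, 3.8, 0.5]
gripper_width: 15.9
grasp_force: 60.2
```

Call:
send_rows --series '[[[1,0,0],[0,0,0],0],[[0,0,0],[0,0,0],0]]'

```text
clock: 31.9
position: [602.4, -52.5, 143.3]
ee_rot: [0.753, -0.658, -0.001, -0.001]
contact_force: [-2.2, 7.6, 1.0]
gripper_width: 16.3
grasp_force: 60.4
```

Run:
```python
from rod import *
go(602.4,-52.5,143.4,-1.4345);print(st()['wrist_torque'])
# wing positions in robot frame: tcp own y = 134+42=176 at contact
for p in([626.28,-224.29,.138],[624.2,-226.8,.1364]): print(place(p,[[0,176,0],[0,130,0],[0,-130,0]]).round(1))
c,_=load('w6');a=c['im'].astype(int);k=(a.sum(2)<75).astype(np.uint8)
k[275:,100:450]=0
n,l,s,ct=cv2.connectedComponentsWithStats(k)
for i in range(1,n):
    if s[i,4]>300:
        v,u=np.nonzero(l==i);print(s[i],cv2.minAreaRect(np.c_[u,v].astype(np.float32)))
for q in(0,):
    P=place([625,-226,.1365],[[0,130,185],[0,-130,185]]);print(proj(P,c))
    for i,y in((0,130),(1,-130)):
        for th in(0,.3,.6,.9):
            B=np.array([[a*16*np.cos(-th)-b*4.5*np.sin(-th),a*16*np.sin(-th)+b*4.5*np.cos(-th)+y,z] for a in(-1,1) for b in(-1,1) for z in(176,194)])
            h=cv2.convexHull(proj(place([625,-226,.1365],B),c).astype(np.float32));print(y,th,cv2.boundingRect(h),cv2.minAreaRect(h)[1:])
```

```text
t 31.9 pos [602.4 -52.5 143.3] yaw -1.4371 q6 -0.04 w 16.3 F [-2.2  7.6  1. ] tilt [-0.0001  0.0021]
rotz -0.0026 then shift [-0.   0.  -0.1]
[ 2.1087631   0.59917796 -0.1087323 ]
[[ 602.1  -50.     0. ]
 [ 608.4  -95.5    0. ]
 [ 644.2 -353.1    0. ]]
[[ 600.3  -52.4    0. ]
 [ 606.5  -98.     0. ]
 [ 641.9 -355.6    0. ]]
[  0   0  34  27 373] ((17.851545333862305, 13.73402214050293), (13.870684623718262, 40.71302795410156), 42.397438049316406)
[   4  191   31   54 1342] ((18.42870330810547, 217.31991577148438), (28.197938919067383, 54.27345275878906), 4.969740867614746)
[ 407  192   50   53 1340] ((431.058837890625, 217.7353057861328), (26.741657257080078, 52.83939743041992), 37.30394744873047)
[222 246  18  29 393] ((230.9061279296875, 260.0477600097656), (14.663575172424316, 29.794517517089844), 6.709837436676025)
[280 246  17  29 379] ((287.7098693847656, 260.0341491699219), (29.677675247192383, 14.13779067993164), 83.2901611328125)
[   7  328   93   56 2557] ((53.00000762939453, 355.4999694824219), (54.99999237060547, 91.99998474121094), 90.0)
[ 450  346   62   38 1269] ((473.
[... 152 characters left out ...]
]]
130 0 (-5, 188, 45, 59) ((57.059810638427734, 34.51962661743164), 74.83985137939453)
130 0.3 (1, 188, 36, 60) ((32.6257438659668, 59.623573303222656), 4.3967156410217285)
130 0.6 (-6, 189, 49, 57) ((27.97132110595703, 60.87491226196289), 24.556556701660156)
130 0.9 (-11, 192, 59, 51) ((20.354433059692383, 62.48726272583008), 46.329833984375)
-130 0 (413, 188, 37, 60) ((30.301549911499023, 59.3152961730957), 9.512998580932617)
-130 0.3 (406, 188, 51, 61) ((31.388809204101562, 56.657196044921875), 27.64788246154785)
-130 0.6 (402, 189, 60, 59) ((31.197467803955078, 55.75527572631836), 41.26616287231445)
-130 0.9 (399, 192, 66, 53) ((30.087678909301758, 58.66457748413086), 55.77456283569336)
```

The grip has met the eyelet (7.6 N, no further motion). I'll estimate the wing angles from the saved images.

Run:
```python
from h import *
def hull(p,y,th,c):
    B=np.array([[a*16*np.cos(th)+b*4.5*np.sin(th),-a*16*np.sin(th)+b*4.5*np.cos(th)+y,z] for a in(-1,1) for b in(-1,1) for z in(176,194)])
    return cv2.convexHull(proj(place(p,B),c).astype(np.float32))
for f in('w6','w3'):
    c,_=load(f);a=c['im'].astype(int);K=(a.sum(2)<90).astype(np.uint8)
    n,l,s,ct=cv2.connectedComponentsWithStats(K)
    for y in(130,-130):
        p0=[624.5,-226.7,.1365];q=proj(place(p0,[[0,y,185]]),c)[0].round().astype(int);i=l[q[1],q[0]];m=(l==i).astype(np.uint8);print(f,y,s[i])
        best=[]
        for dx in range(-5,6):
          for dy in range(-5,6):
            for th in np.arange(-.4,1.2,.05):
                h=hull([p0[0]+dx,p0[1]+dy,p0[2]],y,th,c);z=np.zeros_like(m);cv2.fillConvexPoly(z,np.round(h).astype(int),1)
                best.append(((z&m).sum()/(z|m).sum(),dx,dy,round(th,2)))
        best.sort(reverse=True);b=np.array(best[:12]);print(best[0],b.mean(0).round(2))
```

```text
w6 130 [   4  190   31   55 1376]
(np.float64(0.849685534591195), 0, 1, np.float64(0.45)) [0.83 0.08 1.42 0.41]
w6 -130 [ 407  192   50   53 1352]
(np.float64(0.8076463560334528), 1, 0, np.float64(0.5)) [0.8  0.75 0.5  0.53]
w3 130 [129 159  20  38 469]
(np.float64(0.7456), 0, 0, np.float64(0.45)) [ 0.73 -0.08  0.25  0.43]
w3 -130 [411 160  34  36 601]
(np.float64(0.7723156532988357), 0, 2, np.float64(0.65)) [0.76 0.   0.83 0.52]
```

Both wings look turned about 0.45 rad from zero. I'll release the rod, lift, and rotate the tool to align with the left wing.

Call:
send_rows --series '[[[0,0,0],[0,0,0],40],[[0,0,0],[0,0,0],40],[[0,0,0],[0,0,0],40],[[0,0,-20],[0,0,0],40],[[0,0,-35],[0,0,0],40],[[0,0,-35],[0,0,0],40],[[0,0,-10],[0,0,-0.1],40],[[0,0,0],[0,0,-0.129],40]]'

```text
clock: 32.7
position: [603.9, -54.6, 246.5]
ee_rot: [0.824, -0.566, 0.002, -0.002]
contact_force: [0.4, -0.4, -0.3]
gripper_width: 40.1
grasp_force: 0.0
```

Call:
send_rows --series '[[[0,0,0],[0,0,-0.129],40],[[0,0,0],[0,0,-0.129],40],[[0,0,0],[0,0,-0.129],40],[[0,0,0],[0,0,-0.129],40],[[0,0,0],[0,0,-0.129],40],[[0,0,0],[0,0,-0.129],40],[[0,0,0],[0,0,-0.129],40],[[0,0,0],[0,0,0],40]]'

```text
clock: 33.5
position: [602.6, -54.5, 243.4]
ee_rot: [0.988, -0.152, 0.0, 0.0]
contact_force: [-0.2, 1.3, -0.9]
gripper_width: 39.9
grasp_force: 0.0
```

Run:
```python
from h import *
go(607.1,-97.7,243,-.31)
snap('wrist','w10');c,_=load('w10');a=c['im'].astype(int);s=st()
k=((a[...,0]>80)&(a[...,1]<60)&(a[...,2]<60)).astype(np.uint8)
n,l,S,ct=cv2.connectedComponentsWithStats(k);i=1+np.argmax(S[1:,4]);print('red',S[i],ct[i],ray([ct[i]],c,153))
p=[624.8,-226.5,.1365];print(proj(place(p,[[0,130,185],[0,130,194],[0,164,153]]),c))
q=proj(place(p,[[0,130,185]]),c)[0].round().astype(int);w=a[q[1]-30:q[1]+31,q[0]-45:q[0]+46].sum(2)
print('\n'.join(''.join('#' if x<90 else '+' if x<200 else '.' for x in r) for r in w[::2]))
```

```text
t 33.5 pos [602.6 -54.5 243.4] yaw -0.3058 q6 1.09 w 39.9 F [-0.2  1.3 -0.9] tilt [ 0.0001 -0.0004]
rotz 0.0042 then shift [17.4 39.8  0.4]
red [ 232  157   73   56 2045] [268.80146699 185.24303178] [[605.06596639 -63.44115932 153.        ]]
[[319.59768371 182.37012077]
 [322.14698152 186.67114894]
 [270.5371402  188.11586318]]
......................+..............................................................++++++
.......................+........................................................+++++++++++
.............................................+..............................+++++++++++++++
.....................+++++.........+############.......................++++++++++++++++++++
.................++++++++++........##############+.................++++++++++++++++++++++++
............++++++++++++++++.......################...........+++++++++++++++++++++++++++++
........++++++++++++++++++++.......#################.......++++++++++++++++++++++++++++++++
....+++++++++++++++++++++++++......#################+.....+++++++++++++++++++++++++++++++++
++++++++++++++++++++++++++++++....
[... 1381 characters left out ...]
...################.....................................
......................................+###############.....................................
.......................................###############.....................................
........................................##############.....................................
.........................................#############.....................................
..........................................###########+.....................................
...........................................................................................
...........................................................................................
```

Call:
send_rows --series '[[[9,20,0],[0,0,-0.06],45],[[7.4,20.4,0],[0,0,0],45],[[0,0,25],[0,0,0],45],[[0,0,25],[0,0,0],45],[[0,0,14],[0,0,0],45],[[0,0,0],[0,0,0],45]]'

```text
clock: 34.15
position: [605.9, -97.7, 176.8]
ee_rot: [0.992, -0.124, -0.003, 0.0]
contact_force: [-0.6, -0.3, -0.2]
gripper_width: 45.2
grasp_force: 0.0
```

Run:
```python
from h import *
go(607.1,-97.7,179,-.25)
snap('wrist','w11');c,_=load('w11');a=c['im'].astype(int)
p=[624.8,-226.5,.1365];q=proj(place(p,[[0,130,194]]),c)[0];print(q)
w=a[170:330,180:350].sum(2)
print('\n'.join(''.join('#' if x<90 else '+' if x<200 else '.' for x in r[::2]) for r in w[::5]))
```

```text
t 34.15 pos [605.9 -97.7 176.8] yaw -0.2482 q6 1.22 w 45.2 F [-0.6 -0.3 -0.2] tilt [-0.0053 -0.0001]
rotz 0.0018 then shift [ 1.1 -0.3 -2.2]
[257.5052607  267.77765109]
...................................++++#+++.......................................+++
..................................+++++#++++.....................................++++
..................................++++++++++.........................++++++++........
.................................+++++++++++..................+++++++++++++..........
..............................++++++++++++++.................++++++++................
..............................++++++++++++++.........................................
..............................+++++++++++++++...................................++++.
.............................++++...+++++++++............................++++++++++++
............................+........+++.+.........................++++++++++++++++++
.....................+++++++++.........+.....................................+++++++.
..............+++++++++++++++++.......+##..............................
[... 1120 characters left out ...]
..##########
###############+...................#########+....................#################++#
###############......................#++.........................+###################
##############....................................................###################
##############.....................................................##################
#############......................................................##################
#############.......................................................#################
############........................................................#################
##########+..........................................................+###############
```

The wing sits centred between the pads and is aligned. I'll close and turn clockwise.

Call:
send_rows --series '[[[0,0,0],[0,0,0],0],[[0,0,0],[0,0,0],0],[[0,0,0],[0,0,0],0],[[0,0,0],[0,0,0],0],[[0,0,0],[0,0,0],0],[[0,0,0],[0,0,0],0],[[0,0,0],[0,0,0.08],0],[[0,0,0],[0,0,0.1],0]]'

```text
clock: 35.0
position: [608.3, -97.3, 180.8]
ee_rot: [0.977, -0.213, 0.001, -0.0]
contact_force: [-0.8, 2.0, 5.7]
gripper_width: 7.3
grasp_force: 61.0
```

```bash
python3 -c "
from h import *
go(607.1,-97.7,179,.1365-2.4);print(st()['wrist_torque'],st()['grasp_force'])"
```

```text
t 35.0 pos [608.3 -97.3 180.8] yaw -0.4283 q6 1.04 w 7.3 F [-0.8  2.   5.7] tilt [ 0.0028 -0.0003]
rotz 1.8352 then shift [1.1 0.7 1.8]
[0.48309716 0.06211502 0.04734735] 60.984545946121216
```

Call:
send_rows --series '[[[0,0,0],[0,0,0.13],0],[[0,0,0],[0,0,0.13],0],[[0,0,0],[0,0,0.13],0],[[0,0,0],[0,0,0.13],0],[[0,0,0],[0,0,0.13],0],[[0,0,0],[0,0,0.13],0],[[0,0,0],[0,0,0.13],0],[[0,0,0],[0,0,0.13],0]]'

```text
clock: 35.8
position: [607.9, -97.6, 180.8]
ee_rot: [0.742, -0.671, 0.001, -0.0]
contact_force: [0.0, 1.7, 6.7]
gripper_width: 7.4
grasp_force: 61.0
```

Call:
send_rows --series '[[[0,0,0],[0,0,0.13],0],[[0,0,0],[0,0,0.13],0],[[0,0,0],[0,0,0.13],0],[[0,0,0],[0,0,0.13],0],[[0,0,0],[0,0,0.13],0],[[0,0,0],[0,0,0.1],0],[[0,0,0],[0,0,0],0]]'

```text
clock: 36.5
position: [607.5, -97.6, 180.8]
ee_rot: [-0.446, 0.895, -0.0, 0.0]
contact_force: [-2.4, 0.9, 6.1]
gripper_width: 7.1
grasp_force: 61.1
```

```bash
python3 -c "
from h import *
go(607.1,-97.7,179,.1365-2.4);print(st()['wrist_torque'],st()['grasp_force'])"
```

```text
t 36.5 pos [607.5 -97.6 180.8] yaw -2.2167 q6 -0.75 w 7.1 F [-2.4  0.9  6.1] tilt [ 0.0009 -0.0006]
rotz 0.0468 then shift [0.4 0.2 1.8]
[ 0.43149367  0.58053568 -0.07083781] 61.11915171146393
```

Near the stop now. I'll press on a little to feel it.

Call:
send_rows --series '[[[0,0,0],[0,0,0.04],0],[[0,0,0],[0,0,0.03],0],[[0,0,0],[0,0,0],0]]'

```text
clock: 36.8
position: [607.5, -97.6, 180.8]
ee_rot: [-0.416, 0.91, -0.001, 0.0]
contact_force: [-2.1, 2.2, 6.7]
gripper_width: 7.2
grasp_force: 61.1
```

```bash
python3 -c "
from h import *
go(607.1,-97.7,179,.1365-2.4);print(st()['wrist_torque'],st()['grasp_force'])"
```

```text
t 36.8 pos [607.5 -97.6 180.8] yaw -2.2843 q6 -0.82 w 7.2 F [-2.1  2.2  6.7] tilt [ 0.0007 -0.0008]
rotz -0.0208 then shift [0.3 0.2 1.8]
[0.48075863 0.57805694 0.23258358] 61.10751807689667
```

Call:
send_rows --series '[[[0,0,0],[0,0,0.04],0],[[0,0,0],[0,0,0.02],0],[[0,0,0],[0,0,0],0]]'

```text
clock: 37.1
position: [607.5, -97.5, 180.8]
ee_rot: [-0.39, 0.921, -0.001, -0.0]
contact_force: [-1.9, 0.4, 5.6]
gripper_width: 7.3
grasp_force: 68.6
```

```bash
python3 -c "
from h import *
go(607.1,-97.7,179,.1365-2.4);print(st()['wrist_torque'],st()['grasp_force'])"
```

```text
t 37.1 pos [607.5 -97.5 180.8] yaw -2.3411 q6 -0.88 w 7.3 F [-1.9  0.4  5.6] tilt [ 0.0005 -0.0014]
rotz -0.0776 then shift [0.4 0.2 1.8]
[0.30630279 0.63998828 0.9454735 ] 68.57890988700092
```

The stop is firm (0.95 N m). I'll unload, release, and go to the right screw.

Call:
send_rows --series '[[[0,0,0],[0,0,-0.06],0],[[0,0,0],[0,0,0],45],[[0,0,0],[0,0,0],45],[[0,0,0],[0,0,0],45],[[0,0,0],[0,0,0],45],[[0,0,-20],[0,0,0],45],[[0,0,-30],[0,0,0],45],[[0,0,-15],[0,0,0],45]]'

```text
clock: 37.9
position: [608.3, -97.7, 246.7]
ee_rot: [-0.415, 0.91, -0.001, 0.001]
contact_force: [0.5, -0.8, -0.1]
gripper_width: 45.1
grasp_force: 0.0
```

Call:
send_rows --series '[[[28.8,-32.4,0],[0,0,0],45],[[28.8,-32.4,0],[0,0,0],45],[[28.8,-32.4,0],[0,0,0],45],[[28.8,-32.4,0],[0,0,0],45],[[28.8,-32.4,0],[0,0,0],45],[[28.8,-32.4,0],[0,0,0],45],[[0,0,0],[0,0,-0.14],45],[[0,0,0],[0,0,-0.14],45]]'

```text
clock: 38.7
position: [640.5, -357.3, 242.6]
ee_rot: [-0.539, 0.842, 0.001, -0.001]
contact_force: [0.5, 0.7, -0.6]
gripper_width: 44.9
grasp_force: 0.0
```

Call:
send_rows --series '[[[0,0,0],[0,0,-0.14],45],[[0,0,0],[0,0,-0.14],45],[[0,0,0],[0,0,-0.14],45],[[0,0,0],[0,0,-0.14],45],[[0,0,0],[0,0,-0.14],45],[[0,0,0],[0,0,-0.14],45],[[0,0,0],[0,0,-0.14],45],[[0,0,0],[0,0,-0.14],45]]'

```text
clock: 39.5
position: [640.9, -355.4, 243.7]
ee_rot: [0.905, -0.426, -0.0, 0.0]
contact_force: [-0.4, 0.6, 0.1]
gripper_width: 45.5
grasp_force: 0.0
```

Call:
send_rows --series '[[[0,0,0],[0,0,-0.14],45],[[0,0,0],[0,0,-0.14],45],[[0,0,0],[0,0,-0.14],45],[[0,0,0],[0,0,-0.14],45],[[0,0,0],[0,0,-0.04],45],[[0,0,0],[0,0,0],45]]'

```text
clock: 40.1
position: [641.0, -355.4, 243.7]
ee_rot: [0.99, -0.142, -0.0, -0.0]
contact_force: [0.4, -0.7, -0.9]
gripper_width: 44.9
grasp_force: 0.0
```

Run:
```python
from h import *
go(642.5,-355.3,243,-.28)
snap('wrist','w12');c,_=load('w12');a=c['im'].astype(int)
p=[624.8,-226.5,.1365];q=proj(place(p,[[0,-130,185]]),c)[0];print(q);q=q.round().astype(int)
w=a[q[1]-40:q[1]+41,q[0]-40:q[0]+41].sum(2)
print('\n'.join(''.join('#' if x<90 else '+' if x<200 else '.' for x in r) for r in w[::2]))
```

```text
t 40.1 pos [ 641.  -355.4  243.7] yaw -0.2859 q6 1.57 w 44.9 F [ 0.4 -0.7 -0.9] tilt [-0.0008  0.0004]
rotz -0.0059 then shift [ 1.5 -0.5  0.7]
[257.71605469 204.76106419]
..........................+++++++++++++########+.................................
.........................+++++++++++++++#######+.................................
.........................+++++++..+++++++######+.................................
.........................+++.......+++++++######+................................
....................................+++++++#####+................................
.....................................+++++++####+................................
......................................+++++++....................................
....................................+######+++...................................
...................................############+.................................
...................................#############.................................
..................................+#############.................................
..........................
[... 1733 characters left out ...]
######+.....................................
+................................................................................
.................................................................................
.................................................................................
.................................................................................
.................................................................................
.................................................................................
.................................................................................
.................................................................................
```

The right wing is centred, needing about 0.07 rad more clockwise. I'll descend, grip and turn.

Call:
send_rows --series '[[[1,-0.5,0],[0,0,0.07],45],[[0,0,25],[0,0,0],45],[[0,0,25],[0,0,0],45],[[0,0,13],[0,0,0],45],[[0,0,0],[0,0,0],45],[[0,0,0],[0,0,0],0],[[0,0,0],[0,0,0],0],[[0,0,0],[0,0,0],0]]'

```text
clock: 40.95
position: [643.2, -354.6, 183.4]
ee_rot: [0.984, -0.177, 0.002, -0.0]
contact_force: [0.8, 1.5, 2.6]
gripper_width: 6.8
grasp_force: 60.9
```

Call:
send_rows --series '[[[0,0,0],[0,0,0],0],[[0,0,0],[0,0,0],0],[[0,0,0],[0,0,0],0],[[0,0,0],[0,0,0],0],[[0,0,0],[0,0,0.08],0],[[0,0,0],[0,0,0.12],0],[[0,0,0],[0,0,0.12],0],[[0,0,0],[0,0,0],0]]'

```text
clock: 41.75
position: [643.3, -354.6, 183.4]
ee_rot: [0.943, -0.332, 0.002, -0.0]
contact_force: [0.7, 5.7, 6.3]
gripper_width: 7.0
grasp_force: 61.4
```

```bash
python3 -c "
from h import *
go(642.5,-355.3,179,.1365-2.4);print(st()['wrist_torque'],st()['grasp_force'])"
```

```text
t 41.75 pos [ 643.3 -354.6  183.4] yaw -0.6764 q6 1.18 w 7.0 F [0.7 5.7 6.3] tilt [ 0.0033 -0.0007]
rotz 1.5871 then shift [1.  0.1 4.4]
[ 1.47571439 -0.15735314 -0.0059608 ] 61.3939905166626
```

Call:
send_rows --series '[[[0,0,0],[0,0,0.13],0],[[0,0,0],[0,0,0.13],0],[[0,0,0],[0,0,0.13],0],[[0,0,0],[0,0,0.13],0],[[0,0,0],[0,0,0.13],0],[[0,0,0],[0,0,0.13],0],[[0,0,0],[0,0,0.13],0],[[0,0,0],[0,0,0.13],0]]'

```text
clock: 42.55
position: [643.4, -354.5, 183.4]
ee_rot: [-0.653, 0.758, -0.001, 0.001]
contact_force: [1.6, 4.9, 5.9]
gripper_width: 6.8
grasp_force: 61.4
```

Call:
send_rows --series '[[[0,0,0],[0,0,0.13],0],[[0,0,0],[0,0,0.13],0],[[0,0,0],[0,0,0.13],0],[[0,0,0],[0,0,0.13],0],[[0,0,0],[0,0,0.06],0],[[0,0,0],[0,0,0.03],0],[[0,0,0],[0,0,0],0]]'

```text
clock: 43.25
position: [643.6, -354.5, 183.4]
ee_rot: [-0.399, 0.917, -0.001, 0.001]
contact_force: [0.8, 5.2, 6.0]
gripper_width: 7.0
grasp_force: 63.6
```

```bash
python3 -c "
from h import *
go(642.5,-355.3,179,.1365-2.4);print(st()['wrist_torque'],st()['grasp_force'])"
```

```text
t 43.25 pos [ 643.6 -354.5  183.4] yaw -2.3213 q6 -0.47 w 7.0 F [0.8 5.2 6. ] tilt [ 0.0037 -0.0013]
rotz -0.0578 then shift [1.3 0.3 4.4]
[ 1.39296713 -0.3744386   0.86594976] 63.621353851194726
```

Call:
send_rows --series '[[[0,0,0],[0,0,-0.05],0],[[0,0,0],[0,0,0],45],[[0,0,0],[0,0,0],45],[[0,0,0],[0,0,0],45],[[0,0,0],[0,0,0],45],[[0,0,-20],[0,0,0],45],[[0,0,-40],[0,0,0],45],[[0,0,-40],[0,0,0],45]]'

```text
clock: 44.05
position: [641.5, -355.4, 281.3]
ee_rot: [-0.419, 0.908, 0.001, -0.001]
contact_force: [0.6, -0.4, -0.3]
gripper_width: 45.1
grasp_force: 0.0
```

Call:
send_rows --series '[[[30,-35,0],[0,0,0],45],[[30,-35,0],[0,0,0],45],[[30,20,-20],[0,0,0],45],[[30,30,0],[0,0,0],45],[[0,0,0],[0,0,0],45]]'

```text
clock: 44.55
position: [574.8, -461.5, 300.9]
ee_rot: [-0.418, 0.909, 0.001, -0.002]
contact_force: [-0.1, -0.3, 1.1]
gripper_width: 45.1
grasp_force: 0.0
```

Run:
```python
from h import *
go(607.1,-97.7,179,.1365)
snap('side','s9');c,_=load('s9');a=c['im'].astype(int)
p=[626.28,-224.29,.138]
k=((a[...,0]>90)&(a[...,1]<60)&(a[...,2]<60)).astype(np.uint8)
n,l,S,ct=cv2.connectedComponentsWithStats(k)
for i in range(1,n):
    if S[i,4]>15:print('red',S[i],ct[i].round(1))
print('pred grip shoulder/mid/end',proj(place(p,[[0,134,145],[0,164,145],[0,194,145]]),c).round(1))
print('pred tip',proj(place(p,[[0,-171,145]]),c).round(1),'wings',proj(place(p,[[0,130,185],[0,-130,185]]),c).round(1))
# mean colours at panel strips / tip
for y in(21,-21):
    for z in(126,113,80): q=proj(place(p,[[-25,y-2.5,z]]),c)[0].round().astype(int);print(y,z,a[q[1],q[0]])
def show(u,v,h,w):
    W=a[v-h:v+h,u-w:u+w].sum(2);print('\n'.join(''.join('#' if x<110 else '+' if x<250 else 'o' if x<400 else '.' for x in r) for r in W))
q=proj(place(p,[[0,130,175],[0,-140,165]]),c).round().astype(int)
show(*q[0],22,26);print();show(*q[1],22,30)
```

```text
t 44.55 pos [ 574.8 -461.5  300.9] yaw -2.2802 q6 -0.25 w 45.1 F [-0.1 -0.3  1.1] tilt [-0.0041  0.001 ]
rotz -2.4167 then shift [  81.5 -356.   121.9]
red [253 190  13  12  80] [258.9 194.7]
red [335 245  16  12 111] [344.2 249.9]
red [304 281  16   6  34] [311.8 284. ]
pred grip shoulder/mid/end [[268.9 203.5]
 [261.9 197.4]
 [255.2 191.6]]
pred tip [[363.3 285.9]] wings [[270.6 188.5]
 [350.9 254.4]]
21 126 [ 23  76 175]
21 113 [106  85  59]
21 80 [ 16  47 108]
-21 126 [211 180  54]
-21 113 [106  88  63]
-21 80 [120 102  34]
.....................oooo+o.........................
.....................oooo+..........................
.....................+oo+o..........................
....................oooo+...........................
....................ooo+o...........................
o...................ooo+o...........................
o....................oo+............................
o...................o++o............................
oo..................o++.............................
oo..................o+o.............................
oo..................oo..............
[... 3750 characters left out ...]
..o..........................
++++++++++++++++++++++++++ooo...............................
+++++++++++++++++++++++++++oo...............................
++++++++++++++++++++++++++++ooo.............................
+++++++++++++++++++++++++++++ooo............................
+++++++++++++++++++++++++++++++oo...........................
++++++++++++++++++++o+++++++++oooo..........................
++++++++++++++++++++++++++++++o..oo.........................
+++++++++++++++++++++++++++++++...ooo.......................
+++++++++++++++++++++++++++++++....ooo......................
++++++++++++++++++++++++++++++o.....ooooo...................
++++++++++++++++++++++++++++++oooo.....oo...................
```

```bash
python3 -c "
from bench import job_done
print(job_done())"
```

```text
the job is handed in; nothing more can be done
None
```

The job is handed in: blue and yellow (the only two panels in the rack) stand in the carrier, the rod is through both eyelets with its grip against the left one, both screws are turned to the stop, and the arm is clear. The hand-in call returned no verdict.

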